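Load the hanging rail, lock the row and log it

ROBOT

A 6-joint arm with a two-finger parallel gripper is mounted at the origin on a cart in front of the work surface, level with it; the furniture and walls round the work are solid. World frame = base frame: x ahead of the robot, y to its left, z up, the work surface at z = 0. Lengths are in m, angles in degrees, forces in N, time in s.
With the tool pointing down it reaches from about 0.425 to 0.95 m from the base axis. Payload 3.5 kg.
Tool frame: the origin (TCP) lies at the very end of the fingers, on their centre line; the grasp point (between the pads) lies env.hold_point_z behind it (env.hold_point_z is the distance from the TCP to the grasp point, in m); z points along the fingers, y is the line along which they close (so a half turn about z gives the same grasp; the last joint's range is limited). The gripper opens to 85 mm and grips with 20 to 120 N. Pads are 22 mm wide; open, the fingers measure 114 mm over their backs; the gripper's body (76 mm by 85 mm) begins 54 mm behind the grasp point. The pads swing forward as they close: fully open they stand 13 mm farther back than shut.
Start: joints at [60.676, 16.404, 90.338, -0, 73.258, -8.594], TCP at [0.239, 0.631, 0.231] pointing down, gripper open.
Joint ranges: [-158.93, 158.93], [-51.34, 127.21], [12.03, 142.37], [-87.48, 267.48], [13.55, 161.25], [-162.69, 162.69]. Speed limits (degrees/s): [159.86, 159.86, 180, 180, 180, 180].

INTERFACE

Orientations are given as a 3x3 rotation matrix whose columns are the frame's x, y, z axes.
In Python, from cell import env gives the robot as it stands. The module is installed in compiled form; this text tells all that it offers.
- The arm moves only by the tool drive_tool, never from a script. Its argument "series" is a list of rows, each an object of numbers: "x", "y", "z": the shift along the tool's x, y, z in m; "wx", "wy", "wz": the turn, a rotation vector about the tool's x, y, z in degrees; "grip": the closure, from -1 (fully open) to 1 (shut). A call has 1 to 12 rows; each row is the pose to reach, as a shift and turn from the pose commanded when the call began, along the tool's axes at that moment; what a row does not reach only later rows make up. A row lasts 1/8 s, in which the tool goes at most 62.5 mm and 10.7 degrees, less where a joint would pass 70% of its speed; a pose out of reach is approached as far as the arm can. A call with a gripper value outside its range is refused whole. The fingers move at their own pace and stop on an object; "newtons" is the grip in N (left out, the last holds). Time passes only in rows, so rows that repeat a pose let the fingers close. It gives the time, the measured TCP pose, the force, the opening and the grip force at its end, in the units of the state.
- env.get_state(): the state, without advancing time (a new reading comes with each control period).
- env.get_image(name): name is "side" or "top" or "wrist"; returns the picture (400x640x3 uint8, red, green, blue); there is no depth.
- env.get_calibration(name): a dict with "mtx" (3x3 intrinsics, pixels), "xyz" and "attitude" of the camera in the world. Camera axes: x right, y down, z forward; pixel columns grow to the right and rows downward; lengths in m; the calibration is good to about 2 mm. A picture is of the moment at which its call begins: read the wrist's pose just before it. get_calibration takes no time and is no camera call; for the wrist camera it gives the pose at the moment of the call.
- env.job_done(): hands the job in; it is judged then, once.
The state is a dict: "t": time; "joint_pos": joint angles; "joint_vel": joint speeds; "joint_efforts": joint torques, N m; "position": TCP position; "ee_rot": TCP orientation; "force": force on the tool from outside, world axes, zero at the start; "ft_torque": the same for the moment, N m; "opening": opening from 0.0 (shut) to 1.0 (fully open); "finger_force": force on a finger pad.
Only numpy, scipy, OpenCV 4.12 (cv2) and the standard library are available. Lean on these libraries where they do the work, as an engineer would, in place of code of your own. Each camera call takes 0.05 s, during which the arm holds its last target. There are 200 camera calls.

TASK

Hang every pot carrier that stands on the bench on the rail: enter each at the rail's open mouth and slide it in. When all are on, use the keeper to press the row back against the sprung follower and drop the keeper fully down into its gap across the rail, flat side to the row, so that all carriers are locked in behind it. Then take the hand scanner, hold it steady on the bar-code label at the rail's closed end for about two seconds, at about 10 cm and square on, and lay it back flat on the middle of its foam pad; leave the other things on the bench where they are.

Things in the scene. Friction and masses are not known exactly. Their poses are not given: they have to be found in the camera images.
- rail: fixed stand with a level aluminium rail 300 mm long: a channel 45 mm wide, from 88 to 113 mm above the bench. Origin on the bench under the closed end; x along the rail to its open mouth (x = 300 mm), z up, y across, facing the robot. Nothing stands under the rail; posts only on the far side (y < -55 mm) and at x < 0; no part is over 120 mm high but the follower's tab
- rail_mouth (a point): middle of the rail's open end at mid-height of the channel (100.5 mm up); axes as the rail. Inside, the channel is 37 mm wide and 17 mm high (z 92 to 109 mm), with slots 20 mm wide along top and bottom between 4 mm lips: a carrier's running block is captive in it and enters only here. A flared lead-in reaches 19 mm further out
- keeper_seat (a point): middle of the keeper gap at the level of the rail's top (113 mm up): a 9 mm wide gap cut across the top and bottom lips, from 221 to 230 mm along the rail; axes as the rail
- follower (a joint): black sprung follower in the rail, before the closed end; m, 0 = held out by its spring, grows as it is pressed towards the closed end, at most 0.080. Spring force 2 N at 0, 3.8 N at 0.07. Its tab (16 mm wide, 118 to 174 mm above the bench) meets the carriers' tabs; the tab's front face is 126 mm along the rail at joint 0
- label (a point): centre of the bar-code label, 44 x 44 mm, 70 mm above the bench on the end post at the closed end; the label faces along the rail's +y (axes as the rail)
- keeper_grip (a point): steel keeper, loose, in its parking block: middle of its black handle (22 mm along x, 18 along y, 45 high). Under it a shoulder (underside 30.5 mm below) and a blade 6 mm thick, 32 wide, to 57.5 mm below, centred 8 mm to -x; one flat face at x = -11 mm. Seated: axes as the rail's, -x to the closed end, shoulder on the rail's top, this point 143.5 mm up
- park: fixed grey parking block 50 x 64 x 30 mm with a through slot 9.5 x 36 mm in which the keeper stands at the start, its axes as the block's; origin under the block, z up
- scanner_centre (a point): hand scanner, loose, a grey block 130 mm long (x), 34 mm wide (y), 28 mm high (z), lying on the foam pad. The point is its middle; x points forward, to the window
- scanner_window (a point): middle of the scanner's black front window, 65 mm ahead of its middle; it looks along +x. It reads a label that is 50 to 140 mm straight in front of it, within about 20 mm of its line of sight and about 20 degrees of square to it
- foam_top (a point): centre of the top of the fixed foam pad, 85 x 93 mm, 30 mm high, the scanner's resting place
- carrier_1_tab (a point): hanging carrier, 162 mm tall, 0.22 kg, standing on its base (50 mm along x, 64 along y), a white pot fixed in it; 2 or 3 are present (None if absent). Point: middle of the grip tab at its top, 54 mm along x, 16 along y, 56 high, 134 mm above the base. Running block 50 x 32 x 12 mm, underside 54 mm below the point. Hung, x lies along the rail, either way; the point is 146 to 151 mm up
- carrier_2_tab (a point): hanging carrier, 162 mm tall, 0.22 kg, standing on its base (50 mm along x, 64 along y), a white pot fixed in it; 2 or 3 are present (None if absent). Point: middle of the grip tab at its top, 54 mm along x, 16 along y, 56 high, 134 mm above the base. Running block 50 x 32 x 12 mm, underside 54 mm below the point. Hung, x lies along the rail, either way; the point is 146 to 151 mm up
- carrier_3_tab (a point): hanging carrier, 162 mm tall, 0.22 kg, standing on its base (50 mm along x, 64 along y), a white pot fixed in it; 2 or 3 are present (None if absent). Point: middle of the grip tab at its top, 54 mm along x, 16 along y, 56 high, 134 mm above the base. Running block 50 x 32 x 12 mm, underside 54 mm below the point. Hung, x lies along the rail, either way; the point is 146 to 151 mm up
- dropper: brown dropper bottle, 25 x 25 x 76 mm, a bystander; origin under its middle
- dish: petri dish with lid, 59 mm across, 14 mm high, a bystander; origin under its middle
- tape: roll of masking tape, 78 mm across, 19 mm high, a bystander; origin under its middle
- amber_bottle: amber screw-cap bottle, 46 x 47 x 88 mm, a bystander; origin under its middle
Things that resemble listed ones, but are neither listed nor needed, are in the scene too. Leave any orange look-alike of the part that bears foam_top alone.

How it is judged (in metres and radians):
On the way, in this order (a step that is already met when the one before it is completed fails the run):
1. every carrier hangs on the rail (x of carrier_1_tab in the frame of rail between 0.06 and 0.285 m and y of carrier_1_tab in the frame of rail between -0.007 and 0.007 m and z of carrier_1_tab in the frame of rail between 0.14 and 0.158 m and angle between each of carrier_1_tab, carrier_2_tab, carrier_3_tab's own z axis and vertical below 0.2 rad and x of carrier_2_tab in the frame of rail between 0.06 and 0.285 m and y of carrier_2_tab in the frame of rail between -0.007 and 0.007 m and z of carrier_2_tab in the frame of rail between 0.14 and 0.158 m and x of carrier_3_tab in the frame of rail between 0.06 and 0.285 m and y of carrier_3_tab in the frame of rail between -0.007 and 0.007 m and z of carrier_3_tab in the frame of rail between 0.14 and 0.158 m), for 0.2 s.
2. the row is pressed back and the keeper sits fully down in its gap, all carriers behind it (x of carrier_1_tab in the frame of rail between 0.06 and 0.203 m and y of carrier_1_tab in the frame of rail between -0.007 and 0.007 m and z of carrier_1_tab in the frame of rail between 0.14 and 0.158 m and angle between each of carrier_1_tab, carrier_2_tab, carrier_3_tab, keeper_grip's own z axis and vertical below 0.2 rad and x of carrier_2_tab in the frame of rail between 0.06 and 0.203 m and y of carrier_2_tab in the frame of rail between -0.007 and 0.007 m and z of carrier_2_tab in the frame of rail between 0.14 and 0.158 m and x of carrier_3_tab in the frame of rail between 0.06 and 0.203 m and y of carrier_3_tab in the frame of rail between -0.007 and 0.007 m and z of carrier_3_tab in the frame of rail between 0.14 and 0.158 m and x of keeper_grip in the frame of rail between 0.224 and 0.243 m and y of keeper_grip in the frame of rail between -0.006 and 0.006 m and z of keeper_grip in the frame of rail between 0.138 and 0.149 m and value of joint follower above 0.006 m), for 0.3 s.
3. the scanner is held steady on the label for 1.5 s (50 to 140 mm away, within 20 mm of its line of sight, within 20 degrees of square) (x of label in the frame of scanner_window between 0.05 and 0.14 m and y of label in the frame of scanner_window between -0.02 and 0.02 m and z of label in the frame of scanner_window between -0.02 and 0.02 m and angle between the x axis of scanner_window and the y axis of rail, either way round below 0.35 rad), for 1.5 s.
At the end, for the whole second after the job is handed in: every carrier hangs upright on the rail between follower and keeper; the keeper sits fully down in its gap (6 mm across, 6 mm in height, tilt under 0.2 rad) with the follower pressed back more than 6 mm; the scanner lies flat on the foam pad, its middle within 40 mm of the pad's (all of step 2 and horizontal distance between scanner_centre and foam_top below 0.04 m and height (world z) of scanner_centre between 0.035 and 0.056 m and angle between scanner_centre's own z axis and vertical below 0.2 rad); the robot touches nothing.
It fails at once if a bystander (dropper) is shifted more than 3 cm (distance of dropper from where it was at the start of the episode above 0.03 m).
It fails at once if a bystander (dish) is shifted more than 3 cm (distance of dish from where it was at the start of the episode above 0.03 m).
It fails at once if a bystander (tape) is shifted more than 3 cm (distance of tape from where it was at the start of the episode above 0.03 m).
It fails at once if a bystander (amber_bottle) is shifted more than 3 cm (distance of amber_bottle from where it was at the start of the episode above 0.03 m).
Of carrier_1, carrier_2, carrier_3 only 2 to 3 are there at a start; the rules pass over those that are not, and their reading is None.
At some moment in a run one of carrier_1, carrier_2, carrier_3 may be knocked a few centimetres aside while the robot is not near it.
It also fails if it takes over 210 s, if anything falls off the work surface, if the arm or the gripper's body presses on something with over 40 N, if the wrist force passes 120 N, or if a joint passes its speed limit or range.

## Working session

There is one attempt and no reset: what is moved stays moved. The work goes in short steps, Python scripts to look and compute and a tool call to move; the robot and the scene stay as the last step left them, time stands still between calls to the robot, and variables do not carry over. Pictures are saved under pics/ and viewed, at most 14 in all, crops included, and the job is handed in when it is done.

Besides the shell and the picture viewer there is one more tool, called after "Call:" by a JSON object that holds its "op" and its "data". drive_tool: Moves the arm, as the interface text tells. Its arguments: {"type":"object","properties":{"series":{"type":"array","items":{"type":"object","properties":{"x":{"type":"number"},"y":{"type":"number"},"z":{"type":"number"},"wx":{"type":"number"},"wy":{"type":"number"},"wz":{"type":"number"},"grip":{"type":"number"}}}},"newtons":{"type":"number"}},"required":["series"]}

```bash
mkdir -p pics; cat > h.py <<'E'
import numpy as np, cv2
from cell import env
def save(n,f):
    c=env.get_calibration(n); im=env.get_image(n); cv2.imwrite(f'pics/{f}.png',im[:,:,::-1]); return im,c
def proj(c,P):
    R=np.array(c['attitude']);p=(np.atleast_2d(P)-np.array(c['xyz']))@R
    q=p@np.array(c['mtx']).T; return q[:,:2]/q[:,2:]
def ray(c,uv,z):
    R=np.array(c['attitude']);d=R@np.linalg.inv(np.array(c['mtx']))@np.array([uv[0],uv[1],1.])
    o=np.array(c['xyz']); return o+d*(z-o[2])/d[2]
E
python3 - <<'E'
from h import *
for n in('side','top','wrist'):
    im,c=save(n,n+'0'); print(n,c)
print(env.hold_point_z, env.get_state())
E
```

```text
side {'mtx': array([[513.47110357,   0.        , 312.04045619],
       [  0.        , 513.47110357, 201.07147277],
       [  0.        ,   0.        ,   1.        ]]), 'xyz': array([0.39972427, 1.28537112, 0.83626071]), 'attitude': array([[-0.99444201, -0.07012267,  0.07853594],
       [-0.10281236,  0.48602819, -0.86787454],
       [ 0.022687  , -0.87112537, -0.49053632]])}
top {'mtx': array([[466.91497561,   0.        , 321.83688997],
       [  0.        , 466.91497561, 200.47750865],
       [  0.        ,   0.        ,   1.        ]]), 'xyz': array([ 0.19794499, -0.0341015 ,  1.44442486]), 'attitude': array([[ 0.00611872, -0.97411868,  0.22595432],
       [-0.99996159, -0.00737826, -0.00473022],
       [ 0.00627495, -0.2259167 , -0.97412641]])}
wrist {'mtx': array([[327.82609799,   0.        , 322.82358552],
       [  0.        , 327.82609799, 196.13047783],
       [  0.        ,   0.        ,   1.        ]]), 'xyz': array([0.17218628, 0.65595962, 0.37191763]), 'attitude': array([[ 0.35401474,  0.89870253,  0.25885773],
       [ 0.93523775, -0.33959844, -0.10001621],
       [-0.00197714,  0.27750074, -0.96072339]])}
0.0187 {'t': 0.15, 'joint_pos': array([ 6.06767990e+01,  1.64442409e+01,  9.04030114e+01,  1.38480955e-03,
        7.32590469e+01, -8.59475372e+00]), 'joint_vel': array([-0.04362762, -0.14795654, -0.26472135,  0.03793442,  0.07565592,
        0.10662477]), 'joint_efforts': array([ 2.23623174e-04, -4.06602681e+01, -2.93142343e+01, -1.74533666e-04,
        3.95451381e-03, -1.54867820e-05]), 'position': array([0.23862845, 0.63086907, 0.23024131]), 'ee_rot': array([[-9.35265805e-01,  3.53944928e-01, -9.28771535e-04],
       [ 3.53946019e-01,  9.35264474e-01, -1.60622178e-03],
       [ 3.00132971e-04, -1.83097929e-03, -9.99998279e-01]]), 'force': array([ 0.1630313 ,  0.00019701, -0.18260058]), 'ft_torque': array([-0.01173777,  0.04439556, -0.02602816]), 'finger_force': 0.0, 'opening': 1.0000215668971815}
```

View pics/top0.png

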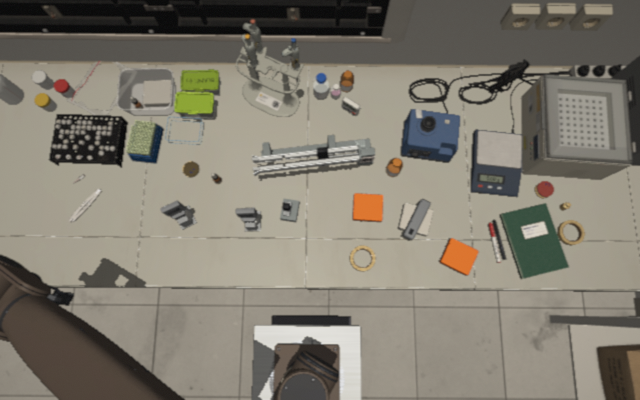

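View pics/side0.png

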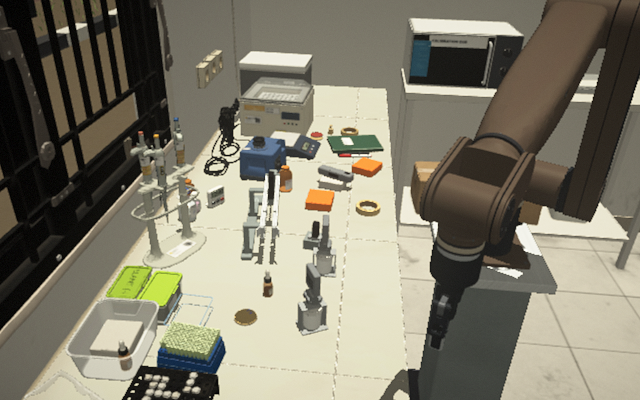

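The top picture shows the rail at about (255,165)–(373,150), with the follower at (323,153), so the mouth is at the left end. There are two carriers, at (178,212) and (248,216), and the keeper stands in its park at (289,209). The scanner lies on a pale pad at (416,218). Look-alikes: orange pads at (368,207) and (459,256), and a second amber bottle at (347,78). I'll check these in close crops.

```bash
python3 - <<'E'
import cv2,numpy as np
t=cv2.imread('pics/top0.png'); 
a=cv2.resize(t[125:245,150:310],(800,600),interpolation=cv2.INTER_CUBIC)
cv2.imwrite('pics/c1.png',a)
a=cv2.resize(t[125:245,290:450],(800,600),interpolation=cv2.INTER_CUBIC)
cv2.imwrite('pics/c2.png',a)
s=cv2.imread('pics/side0.png')
cv2.imwrite('pics/c3.png',cv2.resize(s[150:345,210:400],(585,600),interpolation=cv2.INTER_CUBIC))
E
```

```text
(no output)
```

View pics/c1.png

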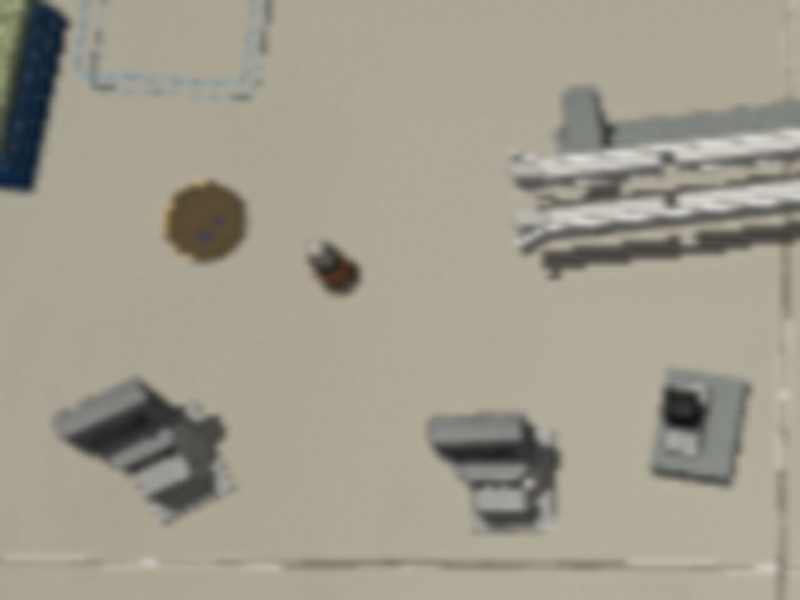

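View pics/c2.png

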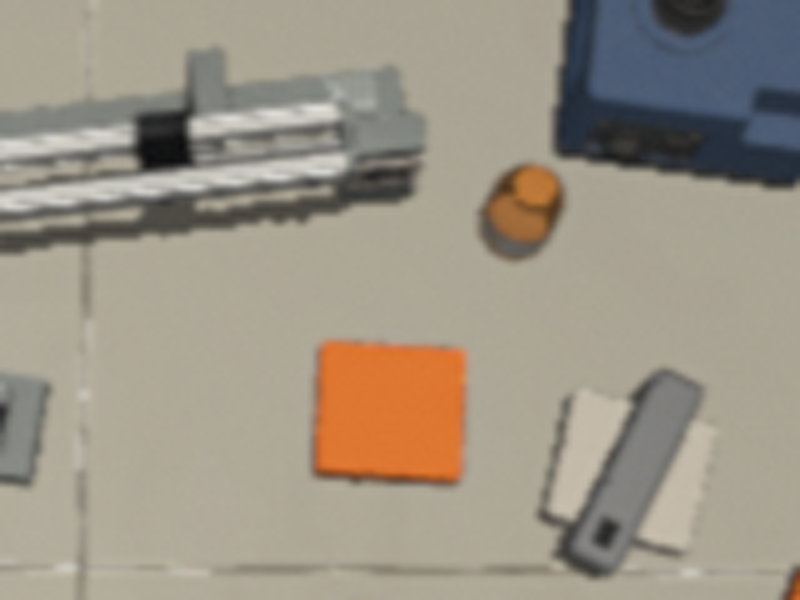

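View pics/c3.png

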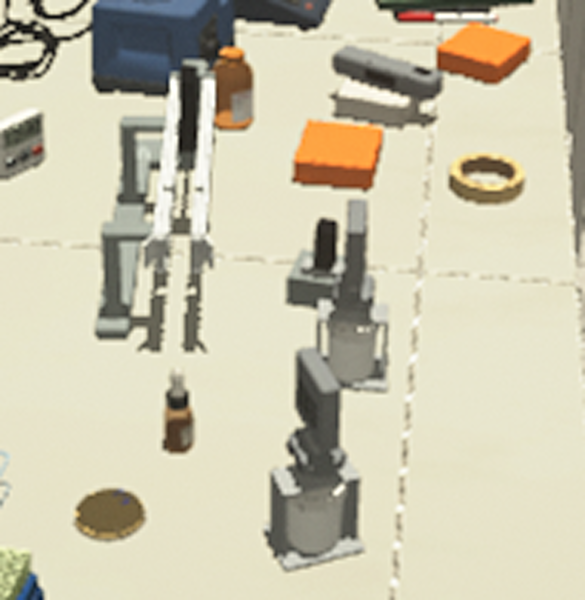

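The crops show two carriers, so only two are present: tab tops at c1 (104,404) and (477,421). The keeper handle is at c1 (684,405) in the grey park block. The scanner lies on the pale pad, with a dark mark at c2 (605,532). The keeper gap shows at c1 (668,180), and the dropper and dish stand between the carriers and the rail mouth.

```bash
python3 - <<'E'
from h import *
np.set_printoptions(precision=4,suppress=True)
c=env.get_calibration('top')
A=lambda u,v:(150+u/5,125+v/5); B=lambda u,v:(290+u/5,125+v/5)
def g(n,p,z): r=ray(c,p,z); print(n,r); return r
gap=g('gap',A(668,180),.113); cl=g('closed lips',B(342,138),.113); g('mouth',A(530,198),.113)
d=(gap-cl)[:2]; L=np.linalg.norm(d); print('closed-gap len',L,'dir',d/L,np.degrees(np.arctan2(d[1],d[0])))
for n,ps,z in [('A',[(55,412),(132,378),(152,393),(75,432)],.162),('B',[(430,418),(522,412),(525,428),(432,438)],.162)]:
    q=np.array([ray(c,A(*p),z) for p in ps]); print(n,q.mean(0)); 
    e=(q[0]+q[3]-q[1]-q[2])/2; print(np.linalg.norm(e),np.degrees(np.arctan2(e[1],e[0])))
g('handle',A(684,405),.083)
q=np.array([ray(c,A(*p),.03) for p in [(670,368),(748,380),(735,485),(652,472)]]);print('park',q.mean(0));e=(q[0]+q[3]-q[1]-q[2])/2;print(np.linalg.norm(e),np.degrees(np.arctan2(e[1],e[0])))
q=np.array([ray(c,B(*p),.03) for p in [(577,390),(716,425),(685,552),(543,515)]]);print('pad',q.mean(0))
q=[ray(c,B(*p),.058) for p in [(683,380),(585,562)]];print('scan ends',q, np.mean(q,0))
for n,p in(('dropper',(325,260)),('dish',(205,222))): g(n,A(*p),.03)
g('amber',B(520,210),.05)
E
```

```text
gap [0.6268 0.0743 0.113 ]
closed lips [ 0.6551 -0.1494  0.113 ]
mouth [0.615  0.1561 0.113 ]
closed-gap len 0.22540955513901414 dir [-0.1251  0.9921] 97.18932777998646
A [0.477  0.3837 0.162 ]
0.046613448588152015 117.16883531219997
B [0.467  0.1737 0.162 ]
0.0518530930927272 95.49551729575577
handle [0.496  0.0637 0.083 ]
park [0.4944 0.0565 0.03  ]
0.05050816275027491 81.42988135096215
pad [ 0.4695 -0.332   0.03  ]
scan ends [array([ 0.5203, -0.3606,  0.058 ]), array([ 0.4079, -0.2967,  0.058 ])] [ 0.4641 -0.3286  0.058 ]
dropper [0.5992 0.2951 0.03  ]
dish [0.6235 0.3721 0.03  ]
amber [ 0.6303 -0.2654  0.05  ]
```

```bash
cat >> h.py <<'E'
from scipy.spatial.transform import Rotation as Ro
np.set_printoptions(precision=4,suppress=True)
RX=np.radians(97.2); O=np.array([.6551,-.1494]); ex=np.array([np.cos(RX),np.sin(RX)]); ey=np.array([-ex[1],ex[0]])
def rail(x,y): return O+x*ex+y*ey
def mv(p,ang,refR=None,refp=None):
    """shift/turn in tool axes to bring TCP to p, tool down, tool y at angle ang (deg, world)"""
    s=env.get_state(); R=np.array(s['ee_rot']); a=np.radians(ang)
    y=np.array([np.cos(a),np.sin(a),0]); z=np.array([0,0,-1.]); T=np.column_stack([np.cross(y,z),y,z])
    d=R.T@(np.array(p)-s['position']); w=Ro.from_matrix(R.T@T).as_rotvec(degrees=True)
    print('at',s['position'],'| shift',d,'turn',w,'t',s['t'],'j',s['joint_pos'])
E
python3 -c "
from h import *
mv([.467,.1737,.25],5.5)"
```

```text
at [0.2386 0.6309 0.2302] | shift [-0.3754 -0.3468 -0.0192] turn [-0.1034  0.043  63.7711] t 0.15 j [60.6768 16.4442 90.403   0.0014 73.259  -8.5948]
```

Call:
{"op": "drive_tool", "data": {"series": [{"x":-0.375,"y":-0.347,"z":-0.019,"wx":-0.1,"wz":63.8,"grip":-1},{"x":-0.375,"y":-0.347,"z":-0.019,"wx":-0.1,"wz":63.8,"grip":-1},{"x":-0.375,"y":-0.347,"z":-0.019,"wx":-0.1,"wz":63.8,"grip":-1},{"x":-0.375,"y":-0.347,"z":-0.019,"wx":-0.1,"wz":63.8,"grip":-1},{"x":-0.375,"y":-0.347,"z":-0.019,"wx":-0.1,"wz":63.8,"grip":-1},{"x":-0.375,"y":-0.347,"z":-0.019,"wx":-0.1,"wz":63.8,"grip":-1},{"x":-0.375,"y":-0.347,"z":-0.019,"wx":-0.1,"wz":63.8,"grip":-1},{"x":-0.375,"y":-0.347,"z":-0.019,"wx":-0.1,"wz":63.8,"grip":-1},{"x":-0.375,"y":-0.347,"z":-0.019,"wx":-0.1,"wz":63.8,"grip":-1},{"x":-0.375,"y":-0.347,"z":-0.019,"wx":-0.1,"wz":63.8,"grip":-1},{"x":-0.375,"y":-0.347,"z":-0.019,"wx":-0.1,"wz":63.8,"grip":-1}]}}

```text
validation failed for argument at $.se...
```

```bash
python3 - <<'E'
from h import *
mv([.467,.1737,.118],5.5); im,c=save('wrist','w1'); print(c['xyz'],proj(c,[[.467,.1737,.162]]))
im,c=save('top','t1')
E
```

```text
at [0.2386 0.6309 0.2302] | shift [-0.3754 -0.3465  0.1128] turn [-0.1034  0.043  63.7711] t 0.15 j [60.6768 16.4442 90.403   0.0014 73.259  -8.5948]
[0.1722 0.656  0.3721] [[-25.1429 568.2935]]
```

View pics/w1.png

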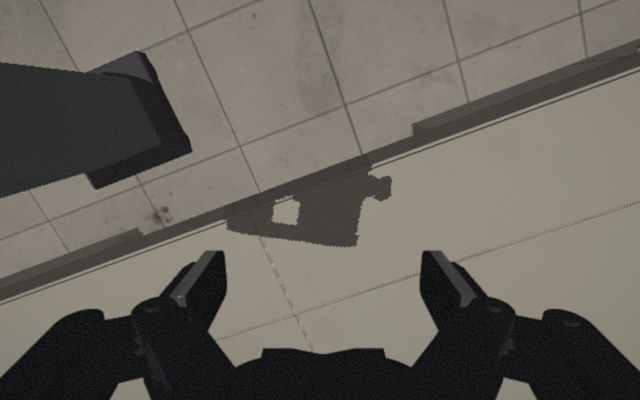

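The move was refused, so this wrist picture only shows the bench edge and the open fingers. I'll retry with every key given.

Call:
{"op": "drive_tool", "data": {"series": [{"x":-0.375,"y":-0.347,"z":-0.019,"wx":-0.1,"wy":0,"wz":63.8,"grip":-1},{"x":-0.375,"y":-0.347,"z":-0.019,"wx":-0.1,"wy":0,"wz":63.8,"grip":-1},{"x":-0.375,"y":-0.347,"z":-0.019,"wx":-0.1,"wy":0,"wz":63.8,"grip":-1},{"x":-0.375,"y":-0.347,"z":-0.019,"wx":-0.1,"wy":0,"wz":63.8,"grip":-1},{"x":-0.375,"y":-0.347,"z":-0.019,"wx":-0.1,"wy":0,"wz":63.8,"grip":-1},{"x":-0.375,"y":-0.347,"z":-0.019,"wx":-0.1,"wy":0,"wz":63.8,"grip":-1},{"x":-0.375,"y":-0.347,"z":-0.019,"wx":-0.1,"wy":0,"wz":63.8,"grip":-1},{"x":-0.375,"y":-0.347,"z":-0.019,"wx":-0.1,"wy":0,"wz":63.8,"grip":-1},{"x":-0.375,"y":-0.347,"z":-0.019,"wx":-0.1,"wy":0,"wz":63.8,"grip":-1},{"x":-0.375,"y":-0.347,"z":-0.019,"wx":-0.1,"wy":0,"wz":63.8,"grip":-1},{"x":-0.375,"y":-0.347,"z":-0.019,"wx":-0.1,"wy":0,"wz":63.8,"grip":-1}]}}

```text
t: 1.62
position: [0.4661, 0.1752, 0.2501]
ee_rot: [[-0.097, 0.995, 0.001], [0.995, 0.097, 0.001], [0.001, 0.001, -1.0]]
force: [-0.0, 0.1, -0.3]
opening: 1.002
finger_force: 0.0
```

```bash
python3 - <<'E'
from h import *
mv([.467,.1737,.118],5.5); im,c=save('wrist','w2'); print(c['xyz'],proj(c,[[.467,.1737,.162]]))
E
```

```text
at [0.4661 0.1752 0.2501] | shift [-0.0018  0.0007  0.1321] turn [ 0.0419 -0.0758  0.0678] t 1.625 j [  8.8742  -7.3153 113.6021   0.0763  73.667    3.285 ]
[0.4589 0.2454 0.392 ] [[324.4635 203.702 ]]
```

View pics/w2.png

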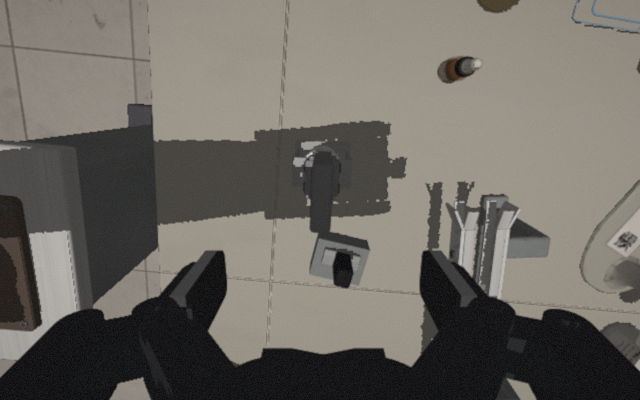

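The carrier tab is centred between the fingers at u≈321, with its near end at v≈230, so it sits a little further to +y than I estimated. I'll descend and grip.

Call:
{"op": "drive_tool", "data": {"series": [{"x":0.001,"y":0.001,"z":0.06,"wx":0,"wy":0,"wz":0,"grip":-1},{"x":0.001,"y":0.001,"z":0.1,"wx":0,"wy":0,"wz":0,"grip":-1},{"x":0.001,"y":0.001,"z":0.132,"wx":0,"wy":0,"wz":0,"grip":-1},{"x":0.001,"y":0.001,"z":0.132,"wx":0,"wy":0,"wz":0,"grip":-1},{"x":0.001,"y":0.001,"z":0.132,"wx":0,"wy":0,"wz":0,"grip":1},{"x":0.001,"y":0.001,"z":0.132,"wx":0,"wy":0,"wz":0,"grip":1},{"x":0.001,"y":0.001,"z":0.132,"wx":0,"wy":0,"wz":0,"grip":1},{"x":0.001,"y":0.001,"z":0.132,"wx":0,"wy":0,"wz":0,"grip":1},{"x":0.001,"y":0.001,"z":0.132,"wx":0,"wy":0,"wz":0,"grip":1},{"x":0.001,"y":0.001,"z":0.132,"wx":0,"wy":0,"wz":0,"grip":1}], "newtons": 60}}

```text
t: 2.92
position: [0.4682, 0.1753, 0.1189]
ee_rot: [[-0.095, 0.995, 0.002], [0.995, 0.095, 0.001], [0.001, 0.002, -1.0]]
force: [-0.8, -1.2, 3.5]
opening: 0.18
finger_force: 60.6
```

```bash
python3 - <<'E'
from h import *
for x in(.37,.30,.19): mv([*rail(x,0),.1335],7.2)
E
```

```text
at [0.4682 0.1753 0.1189] | shift [ 0.0289  0.1439 -0.0142] turn [ 0.1266 -0.055  -1.7394] t 2.925 j [  8.8549   1.3645 119.9256   0.0579  58.5811   3.3642]
at [0.4682 0.1753 0.1189] | shift [-0.0411  0.146  -0.0143] turn [ 0.1266 -0.055  -1.7394] t 2.925 j [  8.8549   1.3645 119.9256   0.0579  58.5811   3.3642]
at [0.4682 0.1753 0.1189] | shift [-0.1511  0.1494 -0.0144] turn [ 0.1266 -0.055  -1.7394] t 2.925 j [  8.8549   1.3645 119.9256   0.0579  58.5811   3.3642]
```

Call:
{"op": "drive_tool", "data": {"series": [{"x":0,"y":0,"z":-0.016,"wx":0,"wy":0,"wz":0,"grip":1},{"x":0.01,"y":0.04,"z":-0.016,"wx":0,"wy":0,"wz":-1,"grip":1},{"x":0.029,"y":0.09,"z":-0.016,"wx":0.1,"wy":0,"wz":-1.7,"grip":1},{"x":0.029,"y":0.13,"z":-0.016,"wx":0.1,"wy":0,"wz":-1.7,"grip":1},{"x":0.029,"y":0.144,"z":-0.016,"wx":0.1,"wy":0,"wz":-1.7,"grip":1},{"x":0.029,"y":0.144,"z":-0.016,"wx":0.1,"wy":0,"wz":-1.7,"grip":1},{"x":0.029,"y":0.144,"z":-0.016,"wx":0.1,"wy":0,"wz":-1.7,"grip":1}]}}

```text
t: 3.8
position: [0.6069, 0.2176, 0.1341]
ee_rot: [[-0.125, 0.992, -0.003], [0.992, 0.125, 0.0], [0.001, -0.002, -1.0]]
force: [0.5, -0.2, -2.7]
opening: 0.178
finger_force: 60.0
```

```bash
python3 - <<'E'
from h import *
mv([*rail(.37,0),.1335],7.2); print(env.get_state()['force'])
im,c=save('wrist','w3')
for x in(.2255,.30,.319): print(x,proj(c,[[*rail(x,y),.113] for y in(-.0225,-.01,0,.01,.0225)]))
print(proj(c,[[*rail(.37,0),.178]]))
E
```

```text
at [0.6069 0.2176 0.1341] | shift [-0.0002  0.0018  0.0006] turn [-0.1388 -0.0452 -0.0289] t 3.8 j [10.7024 17.9608 99.0413  0.0601 63.1337  3.5041]
[ 0.5079 -0.2424 -2.7351]
0.2255 [[360.6138 441.081 ]
 [341.6631 441.0225]
 [326.5082 440.9757]
 [311.3582 440.929 ]
 [292.4276 440.8705]]
0.3 [[364.5409 347.0212]
 [343.5865 346.9777]
 [326.8297 346.943 ]
 [310.0789 346.9082]
 [289.149  346.8648]]
0.319 [[365.6791 319.7618]
 [344.1438 319.7235]
 [326.9228 319.6928]
 [309.7082 319.6621]
 [288.1989 319.6238]]
[[328.9442 313.6946]]
```

View pics/w3.png

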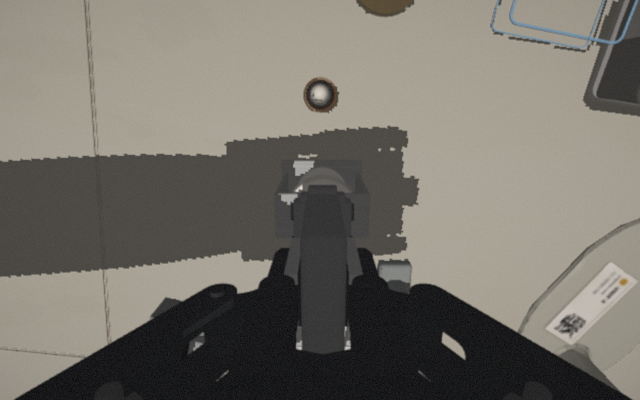

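The carrier is held, with its tab far end at (322,187). The rail's flare tips show at (303,338) and (343,338), centred at u=323, directly in line with the tool. I'll refine the rail model and work out where the tab sits in the grip.

```bash
sed -i 's/97.2); O=np.array(\[.6551/97.5); O=np.array([.6552/' h.py; python3 - <<'E'
from h import *
c=env.get_calibration('wrist')
p=ray(c,(323,187),.177); s=env.get_state()['position']; print('tab end ahead of tcp',(p[:2]-s[:2])@ex)
print('tcp rail',(s[:2]-O)@ex,(s[:2]-O)@ey)
for x in(.30,.20,.160): mv([*rail(x,0),.1335],7.5)
E
```

```text
tab end ahead of tcp 0.04492703578512058
tcp rail 0.37024874444882405 -5.4637744060722715e-05
at [0.6069 0.2177 0.1343] | shift [-0.0702  0.0003  0.0007] turn [-0.1138 -0.0455 -0.3201] t 3.85 j [10.7081 17.9447 99.0447  0.0584 63.1215  3.5018]
at [0.6069 0.2177 0.1343] | shift [-0.1702  0.0009  0.0006] turn [-0.1138 -0.0455 -0.3201] t 3.85 j [10.7081 17.9447 99.0447  0.0584 63.1215  3.5018]
at [0.6069 0.2177 0.1343] | shift [-0.2102  0.0011  0.0006] turn [-0.1138 -0.0455 -0.3201] t 3.85 j [10.7081 17.9447 99.0447  0.0584 63.1215  3.5018]
```

```bash
python3 - <<'E'
from h import *
c=env.get_calibration('wrist'); s=env.get_state()['position']
for z in(.121,.13):
  p=ray(c,(323,187),z);  print((p[:2]-s[:2])@ex)
print(proj(c,[[*(s[:2]+ex*.027),z] for z in(.121,.149,.177)]))
im=cv2.imread('pics/w3.png'); print(im[185:330:4,323].mean(1).astype(int))
E
```

```text
0.030425791789452233
0.03275634886018462
[[323.4904 193.7458]
 [323.4159 212.2414]
 [323.3041 240.0039]]
[60 60 55 53 53 54 53 52 51 51 53 53 51 51 58 57 59 58 56 58 57 57 55 58
 57 55 56 55 55 58 58 59 56 57 57 56 57]
```

Call:
{"op": "drive_tool", "data": {"series": [{"x":-0.02,"y":0,"z":0.001,"wx":-0.1,"wy":0,"wz":-0.3,"grip":1},{"x":-0.035,"y":0,"z":0.001,"wx":-0.1,"wy":0,"wz":-0.3,"grip":1},{"x":-0.05,"y":0,"z":0.001,"wx":-0.1,"wy":0,"wz":-0.3,"grip":1},{"x":-0.065,"y":0,"z":0.001,"wx":-0.1,"wy":0,"wz":-0.3,"grip":1},{"x":-0.08,"y":0,"z":0.001,"wx":-0.1,"wy":0,"wz":-0.3,"grip":1},{"x":-0.08,"y":0,"z":0.001,"wx":-0.1,"wy":0,"wz":-0.3,"grip":1}]}}

```text
t: 4.6
position: [0.6187, 0.1371, 0.1335]
ee_rot: [[-0.128, 0.992, 0.001], [0.992, 0.128, 0.001], [0.001, 0.001, -1.0]]
force: [-0.2, 0.1, -1.6]
opening: 0.176
finger_force: 60.1
```

Call:
{"op": "drive_tool", "data": {"series": [{"x":-0.02,"y":0,"z":0,"wx":0,"wy":0,"wz":0,"grip":1},{"x":-0.04,"y":0,"z":0,"wx":0,"wy":0,"wz":0,"grip":1},{"x":-0.06,"y":0,"z":0,"wx":0,"wy":0,"wz":0,"grip":1},{"x":-0.08,"y":0,"z":0,"wx":0,"wy":0,"wz":0,"grip":1},{"x":-0.1,"y":0,"z":0,"wx":0,"wy":0,"wz":0,"grip":1},{"x":-0.12,"y":0,"z":0,"wx":0,"wy":0,"wz":0,"grip":1},{"x":-0.12,"y":0,"z":0,"wx":0,"wy":0,"wz":0,"grip":1}]}}

```text
t: 5.48
position: [0.6343, 0.0177, 0.1334]
ee_rot: [[-0.128, 0.992, 0.002], [0.992, 0.128, 0.001], [0.001, 0.002, -1.0]]
force: [-0.2, 1.0, -2.2]
opening: 0.18
finger_force: 60.0
```

Call:
{"op": "drive_tool", "data": {"series": [{"x":0,"y":0,"z":0.002,"wx":0,"wy":0,"wz":0,"grip":1},{"x":0,"y":0,"z":0.002,"wx":0,"wy":0,"wz":0,"grip":-1},{"x":0,"y":0,"z":0.002,"wx":0,"wy":0,"wz":0,"grip":-1},{"x":0,"y":0,"z":0.002,"wx":0,"wy":0,"wz":0,"grip":-1},{"x":0,"y":0,"z":0.002,"wx":0,"wy":0,"wz":0,"grip":-1},{"x":0,"y":0,"z":-0.05,"wx":0,"wy":0,"wz":0,"grip":-1},{"x":0,"y":0,"z":-0.11,"wx":0,"wy":0,"wz":0,"grip":-1},{"x":0,"y":0,"z":-0.115,"wx":0,"wy":0,"wz":0,"grip":-1}]}}

```text
t: 6.48
position: [0.6369, 0.0191, 0.256]
ee_rot: [[-0.13, 0.991, 0.014], [0.991, 0.13, -0.001], [-0.002, 0.014, -1.0]]
force: [0.2, -0.1, -0.2]
opening: 1.003
finger_force: 0.0
```

```bash
python3 - <<'E'
from h import *
# tab x axis 117 deg -> tool y at 27
mv([.477,.384,.25],27)
im,c=save('top','t2'); cv2.imwrite('pics/c4.png',cv2.resize(im[125:245,150:350,::-1],(800,480),interpolation=cv2.INTER_CUBIC))
E
```

```text
at [0.6369 0.0191 0.256 ] | shift [ 0.3827 -0.1111  0.0035] turn [  0.7556   0.2713 -19.5181] t 6.475 j [ -7.4226  10.2616  95.0419   0.0712  73.9004 -14.9234]
```

View pics/c4.png

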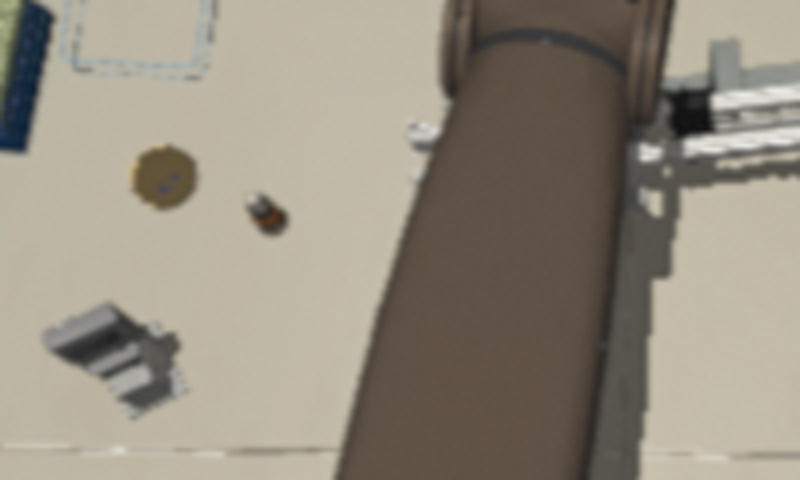

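Carrier A is unmoved: its tab is at c4 (82,325), the same spot as before.

Call:
{"op": "drive_tool", "data": {"series": [{"x":0.383,"y":-0.111,"z":0.003,"wx":0.7,"wy":0.2,"wz":-19.5,"grip":-1},{"x":0.383,"y":-0.111,"z":0.003,"wx":0.7,"wy":0.2,"wz":-19.5,"grip":-1},{"x":0.383,"y":-0.111,"z":0.003,"wx":0.7,"wy":0.2,"wz":-19.5,"grip":-1},{"x":0.383,"y":-0.111,"z":0.003,"wx":0.7,"wy":0.2,"wz":-19.5,"grip":-1},{"x":0.383,"y":-0.111,"z":0.003,"wx":0.7,"wy":0.2,"wz":-19.5,"grip":-1},{"x":0.383,"y":-0.111,"z":0.003,"wx":0.7,"wy":0.2,"wz":-19.5,"grip":-1},{"x":0.383,"y":-0.111,"z":0.003,"wx":0.7,"wy":0.2,"wz":-19.5,"grip":-1},{"x":0.383,"y":-0.111,"z":0.003,"wx":0.7,"wy":0.2,"wz":-19.5,"grip":-1}]}}

```text
t: 7.52
position: [0.4722, 0.3858, 0.2433]
ee_rot: [[-0.457, 0.89, -0.014], [0.89, 0.457, -0.001], [0.006, -0.013, -1.0]]
force: [0.5, -0.8, -0.8]
opening: 0.999
finger_force: 0.0
```

```bash
python3 - <<'E'
from h import *
mv([.477,.384,.118],27)
im,c=save('wrist','w4'); d=np.array([np.cos(np.radians(117)),np.sin(np.radians(117)),0])
P=np.array([.477,.384,.162]); print(proj(c,[P,P+.027*d,P-.027*d]))
im,c=save('top','t3'); cv2.imwrite('pics/c5.png',cv2.resize(im[125:245,210:410,::-1],(800,480),interpolation=cv2.INTER_CUBIC))
E
```

```text
at [0.4722 0.3858 0.2433] | shift [-0.0045  0.0052  0.1253] turn [-0.7618 -0.3176  0.1643] t 7.525 j [29.5777  8.1174 98.7938  0.3649 73.8364  2.3096]
[[329.8699 210.1407]
 [330.2074 173.2128]
 [329.5529 244.8266]]
```

View pics/w4.png

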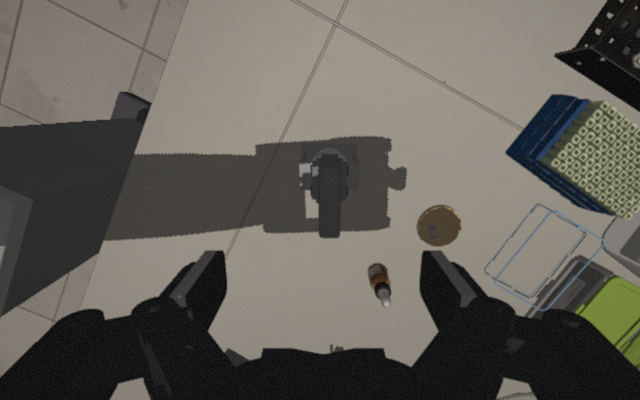

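The tab is at u≈330 with its near end at v=237, matching the prediction to about 5 mm along its length. I'll descend and grip.

Call:
{"op": "drive_tool", "data": {"series": [{"x":0.001,"y":0.005,"z":0.01,"wx":-0.8,"wy":-0.3,"wz":0,"grip":-1},{"x":0.001,"y":0.005,"z":0.06,"wx":-0.8,"wy":-0.3,"wz":0,"grip":-1},{"x":0.001,"y":0.005,"z":0.1,"wx":-0.8,"wy":-0.3,"wz":0,"grip":-1},{"x":0.001,"y":0.005,"z":0.125,"wx":-0.8,"wy":-0.3,"wz":0,"grip":-1},{"x":0.001,"y":0.005,"z":0.125,"wx":-0.8,"wy":-0.3,"wz":0,"grip":-1},{"x":0.001,"y":0.005,"z":0.125,"wx":-0.8,"wy":-0.3,"wz":0,"grip":1},{"x":0.001,"y":0.005,"z":0.125,"wx":-0.8,"wy":-0.3,"wz":0,"grip":1},{"x":0.001,"y":0.005,"z":0.125,"wx":-0.8,"wy":-0.3,"wz":0,"grip":1},{"x":0.001,"y":0.005,"z":0.125,"wx":-0.8,"wy":-0.3,"wz":0,"grip":1},{"x":0.001,"y":0.005,"z":0.125,"wx":-0.8,"wy":-0.3,"wz":0,"grip":1},{"x":0.001,"y":0.005,"z":0.125,"wx":-0.8,"wy":-0.3,"wz":0,"grip":1}]}}

```text
t: 9.0
position: [0.4769, 0.3882, 0.1212]
ee_rot: [[-0.454, 0.891, 0.005], [0.891, 0.454, 0.003], [0.001, 0.005, -1.0]]
force: [-1.2, -0.0, 3.0]
opening: 0.179
finger_force: 60.2
```

```bash
python3 - <<'E'
from h import *
mv([.50,.20,.134],7.5)
mv([*rail(.37,0),.134],7.5)
E
```

```text
at [0.4769 0.3882 0.1212] | shift [-0.1782 -0.0647 -0.0132] turn [ 0.299  -0.0892 19.4738] t 9.0 j [ 29.691   15.1303 104.0852   0.0259  60.4748   2.7044]
at [0.4769 0.3882 0.1212] | shift [-0.2111  0.0385 -0.0127] turn [ 0.299  -0.0892 19.4738] t 9.0 j [ 29.691   15.1303 104.0852   0.0259  60.4748   2.7044]
```

View pics/c5.png

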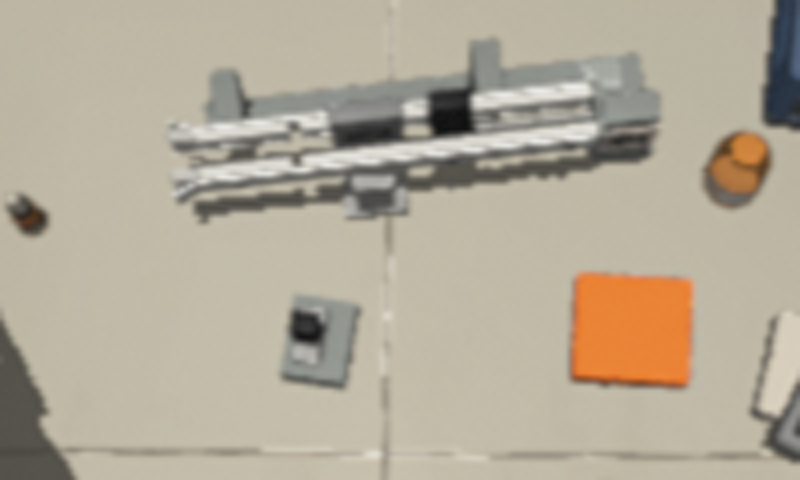

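The first carrier hangs in the rail, with its tab at c5 (368,120) just before the follower at (450,110). Next I carry the second one to the mouth.

Call:
{"op": "drive_tool", "data": {"series": [{"x":0,"y":0,"z":-0.017,"wx":0.3,"wy":0,"wz":0,"grip":1},{"x":-0.06,"y":-0.022,"z":-0.017,"wx":0.3,"wy":0,"wz":7,"grip":1},{"x":-0.11,"y":-0.043,"z":-0.017,"wx":0.3,"wy":0,"wz":15,"grip":1},{"x":-0.16,"y":-0.06,"z":-0.017,"wx":0.3,"wy":0,"wz":19.5,"grip":1},{"x":-0.178,"y":-0.05,"z":-0.016,"wx":0.3,"wy":0,"wz":19.5,"grip":1},{"x":-0.19,"y":-0.01,"z":-0.016,"wx":0.3,"wy":0,"wz":19.5,"grip":1},{"x":-0.205,"y":0.02,"z":-0.016,"wx":0.3,"wy":0,"wz":19.5,"grip":1},{"x":-0.211,"y":0.038,"z":-0.016,"wx":0.3,"wy":0,"wz":19.5,"grip":1},{"x":-0.211,"y":0.038,"z":-0.016,"wx":0.3,"wy":0,"wz":19.5,"grip":1},{"x":-0.211,"y":0.038,"z":-0.016,"wx":0.3,"wy":0,"wz":19.5,"grip":1}]}}

```text
t: 10.25
position: [0.6053, 0.2174, 0.1361]
ee_rot: [[-0.131, 0.991, -0.003], [0.991, 0.131, 0.001], [0.001, -0.003, -1.0]]
force: [-0.4, 0.3, -2.7]
opening: 0.18
finger_force: 59.7
```

```bash
python3 - <<'E'
from h import *
for x in (.30,.21): mv([*(rail(x,0)+[.0008,0]),.1357],7.4)
im,c=save('wrist','w5'); print(im[300:395:4,300:350].mean((2)).max(0).astype(int)); cv2.imwrite('pics/c6.png',im[180:400,200:460,::-1])
E
```

```text
at [0.6053 0.2174 0.1361] | shift [-0.0703  0.0024  0.0003] turn [-0.1778 -0.065   0.1144] t 10.25 j [10.705  17.6701 99.19    0.084  63.3138  3.1528]
at [0.6053 0.2174 0.1361] | shift [-0.1603  0.0024  0.0002] turn [-0.1778 -0.065   0.1144] t 10.25 j [10.705  17.6701 99.19    0.084  63.3138  3.1528]
[176 188 135  69  57  58  59  58  59  60  59  60  60  58  60  59  60  59
  59  60  60  59  59  62  58  61  60  61  59  61  57  61  59  60  60  62
  59  60  57  59  58  58  58  78 162 187 191 164 168 164]
```

View pics/c6.png

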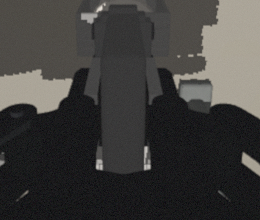

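Both flare tips show symmetrically beside the tab, at crop (101,160) and (149,160), so it is aligned. I'll insert it.

Call:
{"op": "drive_tool", "data": {"series": [{"x":-0.02,"y":0.002,"z":0,"wx":-0.2,"wy":0,"wz":0.1,"grip":1},{"x":-0.035,"y":0.002,"z":0,"wx":-0.2,"wy":0,"wz":0.1,"grip":1},{"x":-0.05,"y":0.002,"z":0,"wx":-0.2,"wy":0,"wz":0.1,"grip":1},{"x":-0.065,"y":0.002,"z":0,"wx":-0.2,"wy":0,"wz":0.1,"grip":1},{"x":-0.08,"y":0.002,"z":0,"wx":-0.2,"wy":0,"wz":0.1,"grip":1},{"x":-0.095,"y":0.002,"z":0,"wx":-0.2,"wy":0,"wz":0.1,"grip":1},{"x":-0.11,"y":0.002,"z":0,"wx":-0.2,"wy":0,"wz":0.1,"grip":1},{"x":-0.125,"y":0.002,"z":0,"wx":-0.2,"wy":0,"wz":0.1,"grip":1},{"x":-0.14,"y":0.002,"z":0,"wx":-0.2,"wy":0,"wz":0.1,"grip":1},{"x":-0.15,"y":0.002,"z":0,"wx":-0.2,"wy":0,"wz":0.1,"grip":1},{"x":-0.157,"y":0.002,"z":0,"wx":-0.2,"wy":0,"wz":0.1,"grip":1},{"x":-0.157,"y":0.002,"z":0,"wx":-0.2,"wy":0,"wz":0.1,"grip":1}]}}

```text
t: 11.8
position: [0.6284, 0.0612, 0.1362]
ee_rot: [[-0.128, 0.992, 0.002], [0.992, 0.128, 0.001], [0.001, 0.002, -1.0]]
force: [-0.1, 0.4, -2.9]
opening: 0.177
finger_force: 59.9
```

Call:
{"op": "drive_tool", "data": {"series": [{"x":-0.004,"y":0,"z":0.001,"wx":0,"wy":0,"wz":0,"grip":1},{"x":-0.004,"y":0,"z":0.002,"wx":0,"wy":0,"wz":0,"grip":1},{"x":-0.004,"y":0,"z":0.002,"wx":0,"wy":0,"wz":0,"grip":-1},{"x":-0.004,"y":0,"z":0.002,"wx":0,"wy":0,"wz":0,"grip":-1},{"x":-0.004,"y":0,"z":0.002,"wx":0,"wy":0,"wz":0,"grip":-1},{"x":-0.004,"y":0,"z":0.002,"wx":0,"wy":0,"wz":0,"grip":-1},{"x":-0.004,"y":0,"z":-0.04,"wx":0,"wy":0,"wz":0,"grip":-1},{"x":-0.004,"y":0,"z":-0.09,"wx":0,"wy":0,"wz":0,"grip":-1},{"x":-0.004,"y":0,"z":-0.09,"wx":0,"wy":0,"wz":0,"grip":-1}]}}

```text
t: 12.92
position: [0.6318, 0.0574, 0.2329]
ee_rot: [[-0.128, 0.992, 0.013], [0.992, 0.128, 0.0], [-0.001, 0.013, -1.0]]
force: [-0.2, -1.2, -0.2]
opening: 1.003
finger_force: 0.0
```

```bash
python3 - <<'E'
from h import *
mv([.496,.0637,.17],-8.6)
E
```

```text
at [0.6318 0.0574 0.2329] | shift [ 0.0238 -0.1347  0.0611] turn [ 0.7681 -0.0362 15.9756] t 12.925 j [ -3.9926  10.8865  96.7541   0.0855  71.5973 -11.3949]
```

Call:
{"op": "drive_tool", "data": {"series": [{"x":0.015,"y":-0.06,"z":0.0,"wx":0.7,"wy":0,"wz":8,"grip":-1},{"x":0.024,"y":-0.11,"z":0.03,"wx":0.7,"wy":0,"wz":16,"grip":-1},{"x":0.024,"y":-0.135,"z":0.061,"wx":0.7,"wy":0,"wz":16,"grip":-1},{"x":0.024,"y":-0.135,"z":0.061,"wx":0.7,"wy":0,"wz":16,"grip":-1},{"x":0.024,"y":-0.135,"z":0.061,"wx":0.7,"wy":0,"wz":16,"grip":-1},{"x":0.024,"y":-0.135,"z":0.061,"wx":0.7,"wy":0,"wz":16,"grip":-1}]}}

```text
t: 13.68
position: [0.4943, 0.0639, 0.1671]
ee_rot: [[0.15, 0.989, -0.006], [0.989, -0.15, 0.001], [0.0, -0.007, -1.0]]
force: [-1.0, 0.3, 0.3]
opening: 1.003
finger_force: 0.0
```

```bash
python3 - <<'E'
from h import *
mv([.496,.0637,.045],-8.6)
im,c=save('wrist','w6'); 
a=np.radians(81.4);dx=np.array([np.cos(a),np.sin(a),0]);dy=np.array([-dx[1],dx[0],0])
P=np.array([.496,.0637,.083])
print(proj(c,[P+i*.011*dx+j*.009*dy for i,j in((1,1),(1,-1),(-1,-1),(-1,1))]))
cv2.imwrite('pics/c7.png',cv2.resize(im[130:330,200:450,::-1],(750,600)))
im,c=save('top','t4')
E
```

```text
at [0.4943 0.0639 0.1671] | shift [-0.      0.0025  0.1221] turn [-0.3741 -0.0114 -0.0349] t 13.675 j [ -4.3292  -2.2464 117.9197   0.0436  64.699    4.2869]
[[314.0936 188.1919]
 [339.3583 188.2248]
 [338.9568 217.3337]
 [314.3377 217.285 ]]
```

View pics/c7.png

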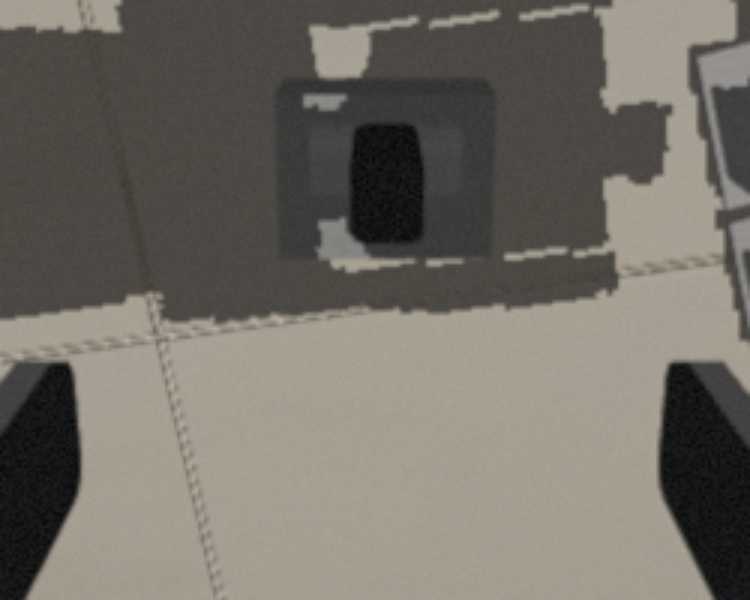

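The handle top spans c7 (350..423, 123..242), so it sits about 2 mm further along tool y than predicted. It is between the fingers, so I'll descend and grip.

Call:
{"op": "drive_tool", "data": {"series": [{"x":0.002,"y":0.004,"z":0.05,"wx":-0.4,"wy":0,"wz":0,"grip":-1},{"x":0.002,"y":0.004,"z":0.09,"wx":-0.4,"wy":0,"wz":0,"grip":-1},{"x":0.002,"y":0.004,"z":0.12,"wx":-0.4,"wy":0,"wz":0,"grip":-1},{"x":0.002,"y":0.004,"z":0.12,"wx":-0.4,"wy":0,"wz":0,"grip":-1},{"x":0.002,"y":0.004,"z":0.12,"wx":-0.4,"wy":0,"wz":0,"grip":1},{"x":0.002,"y":0.004,"z":0.12,"wx":-0.4,"wy":0,"wz":0,"grip":1},{"x":0.002,"y":0.004,"z":0.12,"wx":-0.4,"wy":0,"wz":0,"grip":1},{"x":0.002,"y":0.004,"z":0.12,"wx":-0.4,"wy":0,"wz":0,"grip":1},{"x":0.002,"y":0.004,"z":0.12,"wx":-0.4,"wy":0,"wz":0,"grip":1},{"x":0.002,"y":0.004,"z":0.12,"wx":-0.4,"wy":0,"wz":0,"grip":1}], "newtons": 50}}

```text
t: 15.02
position: [0.4962, 0.0656, 0.0461]
ee_rot: [[0.15, 0.989, -0.001], [0.989, -0.15, 0.0], [0.0, -0.001, -1.0]]
force: [1.2, 0.4, 4.8]
opening: 0.202
finger_force: 51.4
```

```bash
python3 - <<'E'
from h import *
mv([*rail(.30,0),.19],7.5)
print(env.get_state()['ft_torque'])
im,c=save('wrist','w7'); cv2.imwrite('pics/c8.png',cv2.resize(im[200:400,220:430,::-1],(630,600)))
c=env.get_calibration('top'); im=cv2.imread('pics/t4.png')[125:185,250:390]; cv2.imwrite('pics/c9.png',cv2.resize(im,(800,343),interpolation=cv2.INTER_CUBIC))
E
```

```text
at [0.4962 0.0656 0.0461] | shift [ 0.0995  0.106  -0.1439] turn [ -0.0385  -0.0128 -16.1354] t 15.025 j [ -4.1067   8.3763 121.5404   0.0135  50.1224   4.52  ]
[ 0.0189 -0.1449  0.0045]
```

View pics/c8.png

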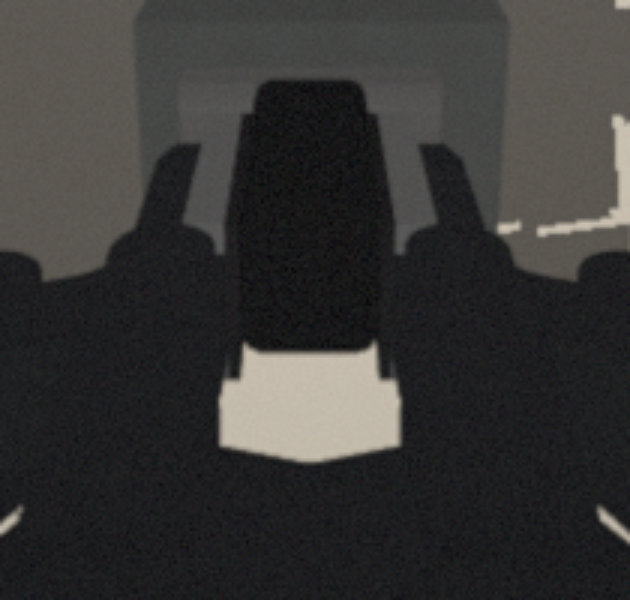

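```bash
python3 - <<'E'
from h import *
c=env.get_calibration('wrist'); s=env.get_state(); p=s['position']; R=np.array(s['ee_rot']); d=R[:,0]
for e in(0,.005):
  print(e,proj(c,[[*(p+d*(.011+e))[:2],.038],[*(p+d*(-.011+e))[:2],.083]]), 'tip',proj(c,[p+d*.011,p-d*.011]))
print('seen front-low 226.7, rear-top 316.7, tip front 237.7')
E
```

```text
0 [[323.7003 227.7862]
 [323.7312 326.6177]] tip [[323.7105 234.232 ]
 [323.6799 276.3298]]
0.005 [[323.7072 218.1769]
 [323.7405 315.2172]] tip [[323.7105 234.232 ]
 [323.6799 276.3298]]
seen front-low 226.7, rear-top 316.7, tip front 237.7
```

View pics/c9.png

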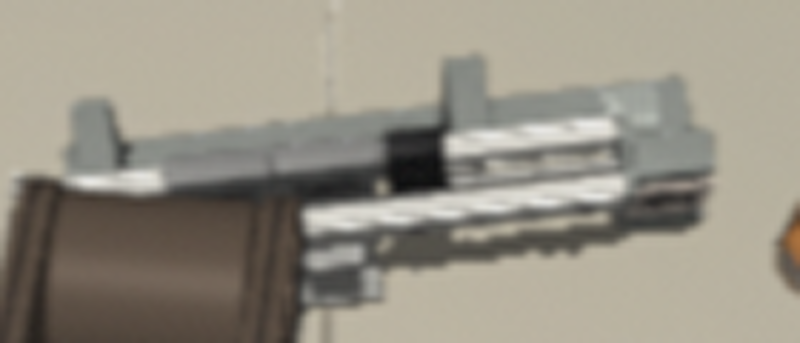

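The top crop shows both tabs, at c9 (215,170) and (330,165), touching the black follower at (415,158). The handle is held, a few mm ahead of the finger centre. That is more pictures than I was allowed (15 of 14), so from here I work from numbers only.

Call:
{"op": "drive_tool", "data": {"series": [{"x":0,"y":0,"z":-0.03,"wx":0,"wy":0,"wz":0,"grip":1},{"x":0,"y":0,"z":-0.08,"wx":0,"wy":0,"wz":0,"grip":1},{"x":0,"y":0,"z":-0.13,"wx":0,"wy":0,"wz":0,"grip":1},{"x":0.04,"y":0.03,"z":-0.135,"wx":0,"wy":0,"wz":-8,"grip":1},{"x":0.08,"y":0.06,"z":-0.135,"wx":0,"wy":0,"wz":-16.1,"grip":1},{"x":0.1,"y":0.09,"z":-0.135,"wx":0,"wy":0,"wz":-16.1,"grip":1},{"x":0.1,"y":0.106,"z":-0.135,"wx":0,"wy":0,"wz":-16.1,"grip":1},{"x":0.1,"y":0.106,"z":-0.135,"wx":0,"wy":0,"wz":-16.1,"grip":1},{"x":0.1,"y":0.106,"z":-0.135,"wx":0,"wy":0,"wz":-16.1,"grip":1}]}}

```text
t: 16.2
position: [0.614, 0.1479, 0.1789]
ee_rot: [[-0.129, 0.992, -0.006], [0.992, 0.129, 0.0], [0.001, -0.006, -1.0]]
force: [-0.2, 1.0, -0.4]
opening: 0.203
finger_force: 51.6
```

```bash
python3 - <<'E'
from h import *
s=env.get_state(); print(s['force'],s['ft_torque'],s['opening'])
mv([*(rail(.275,0)+[.0006,0]),.160],7.5); mv([*(rail(.255,0)+[.0006,0]),.160],7.5)
E
```

```text
[-0.1546  1.0331 -0.4308] [ 0.0265 -0.0077  0.0395] 0.2028315713181644
at [0.614  0.1479 0.1789] | shift [-0.0252  0.0027  0.0189] turn [-0.3244 -0.0507 -0.0796] t 16.2 j [ 4.3326 13.8111 99.146   0.0357 67.3696 -3.1016]
at [0.614  0.1479 0.1789] | shift [-0.0452  0.0028  0.0189] turn [-0.3244 -0.0507 -0.0796] t 16.2 j [ 4.3326 13.8111 99.146   0.0357 67.3696 -3.1016]
```

Call:
{"op": "drive_tool", "data": {"series": [{"x":-0.02,"y":0.003,"z":0.01,"wx":-0.3,"wy":0,"wz":0,"grip":1},{"x":-0.025,"y":0.003,"z":0.019,"wx":-0.3,"wy":0,"wz":0,"grip":1},{"x":-0.025,"y":0.003,"z":0.019,"wx":-0.3,"wy":0,"wz":0,"grip":1},{"x":-0.025,"y":0.003,"z":0.019,"wx":-0.3,"wy":0,"wz":0,"grip":1}]}}

```text
t: 16.7
position: [0.6213, 0.1241, 0.1606]
ee_rot: [[-0.13, 0.992, 0.002], [0.992, 0.13, 0.001], [0.001, 0.002, -1.0]]
force: [0.0, -0.4, -1.7]
opening: 0.204
finger_force: 51.6
```

Call:
{"op": "drive_tool", "data": {"series": [{"x":-0.01,"y":0,"z":0,"wx":0,"wy":0,"wz":0,"grip":1},{"x":-0.015,"y":0,"z":0,"wx":0,"wy":0,"wz":0,"grip":1},{"x":-0.015,"y":0,"z":0,"wx":0,"wy":0,"wz":0,"grip":1},{"x":-0.015,"y":0,"z":0,"wx":0,"wy":0,"wz":0,"grip":1}]}}

```text
t: 17.2
position: [0.6234, 0.1094, 0.1608]
ee_rot: [[-0.13, 0.992, 0.002], [0.992, 0.13, 0.001], [0.001, 0.002, -1.0]]
force: [-0.6, 0.2, -1.9]
opening: 0.204
finger_force: 51.6
```

Call:
{"op": "drive_tool", "data": {"series": [{"x":-0.003,"y":0,"z":0,"wx":0,"wy":0,"wz":0,"grip":1},{"x":-0.003,"y":0,"z":0,"wx":0,"wy":0,"wz":0,"grip":1},{"x":-0.003,"y":0,"z":0,"wx":0,"wy":0,"wz":0,"grip":1}]}}

```text
t: 17.58
position: [0.6238, 0.1064, 0.1607]
ee_rot: [[-0.13, 0.992, 0.002], [0.992, 0.13, 0.001], [0.001, 0.002, -1.0]]
force: [0.4, -0.3, -1.3]
opening: 0.207
finger_force: 51.6
```

Call:
{"op": "drive_tool", "data": {"series": [{"x":-0.003,"y":0,"z":0,"wx":0,"wy":0,"wz":0,"grip":1},{"x":-0.003,"y":0,"z":0,"wx":0,"wy":0,"wz":0,"grip":1},{"x":-0.003,"y":0,"z":0,"wx":0,"wy":0,"wz":0,"grip":1}]}}

```text
t: 17.95
position: [0.6242, 0.1034, 0.1607]
ee_rot: [[-0.13, 0.992, 0.002], [0.992, 0.13, 0.001], [0.001, 0.002, -1.0]]
force: [0.4, -0.7, -1.2]
opening: 0.204
finger_force: 51.6
```

Call:
{"op": "drive_tool", "data": {"series": [{"x":-0.003,"y":0,"z":0,"wx":0,"wy":0,"wz":0,"grip":1},{"x":-0.003,"y":0,"z":0,"wx":0,"wy":0,"wz":0,"grip":1},{"x":-0.003,"y":0,"z":0,"wx":0,"wy":0,"wz":0,"grip":1}]}}

```text
t: 18.32
position: [0.6245, 0.1004, 0.1607]
ee_rot: [[-0.13, 0.992, 0.002], [0.992, 0.13, 0.001], [0.001, 0.002, -1.0]]
force: [0.4, -0.3, -1.2]
opening: 0.204
finger_force: 51.6
```

Call:
{"op": "drive_tool", "data": {"series": [{"x":-0.004,"y":0,"z":0,"wx":0,"wy":0,"wz":0,"grip":1},{"x":-0.004,"y":0,"z":0,"wx":0,"wy":0,"wz":0,"grip":1},{"x":-0.004,"y":0,"z":0,"wx":0,"wy":0,"wz":0,"grip":1}]}}

```text
t: 18.7
position: [0.6251, 0.0964, 0.1607]
ee_rot: [[-0.13, 0.992, 0.002], [0.992, 0.13, 0.001], [0.001, 0.002, -1.0]]
force: [0.1, 0.4, -1.1]
opening: 0.202
finger_force: 51.6
```

Call:
{"op": "drive_tool", "data": {"series": [{"x":-0.0015,"y":0,"z":0,"wx":0,"wy":0,"wz":0,"grip":1},{"x":-0.0015,"y":0,"z":0,"wx":0,"wy":0,"wz":0,"grip":1},{"x":-0.0015,"y":0,"z":0,"wx":0,"wy":0,"wz":0,"grip":1}]}}

```text
t: 19.08
position: [0.6253, 0.095, 0.1607]
ee_rot: [[-0.13, 0.992, 0.002], [0.992, 0.13, 0.001], [0.001, 0.002, -1.0]]
force: [1.0, 0.1, -0.9]
opening: 0.204
finger_force: 51.6
```

Call:
{"op": "drive_tool", "data": {"series": [{"x":-0.0015,"y":0,"z":0,"wx":0,"wy":0,"wz":0,"grip":1},{"x":-0.0015,"y":0,"z":0,"wx":0,"wy":0,"wz":0,"grip":1},{"x":-0.0015,"y":0,"z":0,"wx":0,"wy":0,"wz":0,"grip":1}]}}

```text
t: 19.45
position: [0.6254, 0.0939, 0.1607]
ee_rot: [[-0.13, 0.992, 0.002], [0.992, 0.13, 0.002], [0.002, 0.002, -1.0]]
force: [-1.1, 1.6, 0.4]
opening: 0.205
finger_force: 51.7
```

Call:
{"op": "drive_tool", "data": {"series": [{"x":-0.0015,"y":0,"z":0,"wx":0,"wy":0,"wz":0,"grip":1},{"x":-0.0015,"y":0,"z":0,"wx":0,"wy":0,"wz":0,"grip":1},{"x":-0.0015,"y":0,"z":0,"wx":0,"wy":0,"wz":0,"grip":1}]}}

```text
t: 19.82
position: [0.6257, 0.0923, 0.1608]
ee_rot: [[-0.13, 0.992, 0.002], [0.992, 0.13, 0.002], [0.001, 0.002, -1.0]]
force: [-0.4, 2.7, 0.2]
opening: 0.206
finger_force: 51.8
```

Call:
{"op": "drive_tool", "data": {"series": [{"x":-0.0015,"y":0,"z":0,"wx":0,"wy":0,"wz":0,"grip":1},{"x":-0.0015,"y":0,"z":0,"wx":0,"wy":0,"wz":0,"grip":1},{"x":-0.0015,"y":0,"z":0,"wx":0,"wy":0,"wz":0,"grip":1}]}}

```text
t: 20.2
position: [0.6258, 0.0911, 0.1608]
ee_rot: [[-0.13, 0.992, 0.002], [0.992, 0.13, 0.002], [0.002, 0.002, -1.0]]
force: [-0.3, 5.1, -0.7]
opening: 0.199
finger_force: 51.9
```

Call:
{"op": "drive_tool", "data": {"series": [{"x":-0.003,"y":0,"z":0,"wx":0,"wy":0,"wz":0,"grip":1},{"x":-0.006,"y":0,"z":0,"wx":0,"wy":0,"wz":0,"grip":1},{"x":-0.009,"y":0,"z":0,"wx":0,"wy":0,"wz":0,"grip":1},{"x":-0.009,"y":0,"z":0,"wx":0,"wy":0,"wz":0,"grip":1},{"x":-0.009,"y":0,"z":0,"wx":0,"wy":0,"wz":0,"grip":1}]}}

```text
t: 20.82
position: [0.627, 0.0821, 0.1608]
ee_rot: [[-0.13, 0.992, 0.002], [0.992, 0.13, 0.002], [0.002, 0.002, -1.0]]
force: [-0.9, 4.7, 0.5]
opening: 0.2
finger_force: 52.0
```

Call:
{"op": "drive_tool", "data": {"series": [{"x":0,"y":0,"z":0.003,"wx":0,"wy":0,"wz":0,"grip":1},{"x":0,"y":0,"z":0.005,"wx":0,"wy":0,"wz":0,"grip":1},{"x":0,"y":0,"z":0.007,"wx":0,"wy":0,"wz":0,"grip":1},{"x":0,"y":0,"z":0.007,"wx":0,"wy":0,"wz":0,"grip":1}]}}

```text
t: 21.32
position: [0.6272, 0.0822, 0.1544]
ee_rot: [[-0.13, 0.992, 0.002], [0.992, 0.13, 0.002], [0.002, 0.003, -1.0]]
force: [-1.4, 5.8, 2.2]
opening: 0.201
finger_force: 52.2
```

Call:
{"op": "drive_tool", "data": {"series": [{"x":0,"y":0,"z":0.002,"wx":0,"wy":0,"wz":0,"grip":1},{"x":0,"y":0,"z":0.003,"wx":0,"wy":0,"wz":0,"grip":1},{"x":0,"y":0,"z":0.003,"wx":0,"wy":0,"wz":0,"grip":1}]}}

```text
t: 21.7
position: [0.6273, 0.0823, 0.152]
ee_rot: [[-0.13, 0.992, 0.002], [0.992, 0.13, 0.002], [0.002, 0.003, -1.0]]
force: [-2.5, 5.9, 4.8]
opening: 0.2
finger_force: 52.6
```

Call:
{"op": "drive_tool", "data": {"series": [{"x":0,"y":0,"z":0.002,"wx":0,"wy":0,"wz":0,"grip":1},{"x":0,"y":0,"z":0.004,"wx":0,"wy":0,"wz":0,"grip":1},{"x":0,"y":0,"z":0.005,"wx":0,"wy":0,"wz":0,"grip":1},{"x":0,"y":0,"z":0.005,"wx":0,"wy":0,"wz":0,"grip":1}]}}

```text
t: 22.2
position: [0.6283, 0.0819, 0.1501]
ee_rot: [[-0.13, 0.992, 0.005], [0.992, 0.13, 0.001], [0.001, 0.005, -1.0]]
force: [-5.7, 4.6, 11.9]
opening: 0.202
finger_force: 53.5
```

Call:
{"op": "drive_tool", "data": {"series": [{"x":0,"y":0,"z":-0.006,"wx":0,"wy":0,"wz":0,"grip":1},{"x":0,"y":0,"z":-0.013,"wx":0,"wy":0,"wz":0,"grip":1},{"x":0,"y":-0.0015,"z":-0.013,"wx":0,"wy":0,"wz":0,"grip":1},{"x":0,"y":-0.0015,"z":-0.013,"wx":0,"wy":0,"wz":0,"grip":1}]}}

```text
t: 22.7
position: [0.6258, 0.0814, 0.1588]
ee_rot: [[-0.13, 0.991, 0.003], [0.991, 0.13, 0.001], [0.001, 0.003, -1.0]]
force: [0.9, 3.2, -0.4]
opening: 0.203
finger_force: 51.6
```

```bash
python3 - <<'E'
from h import *
s=env.get_state(); print(s['position'],s['force'],s['ft_torque'],(s['position'][:2]-O)@ex)
im,c=save('wrist','w8'); d=np.array(s['ee_rot'])[:,0]; p=s['position']
# same handle edges relative to TCP as in w7: top rear edge & front column profile
v=im[:,:,:].mean(2)
print('col323',v[205:345:3,323].astype(int)); print('rows 300',v[300,290:360:2].astype(int))
E
```

```text
[0.6258 0.0814 0.1588] [ 0.8629  3.1586 -0.4445] [ 0.6439 -0.1099 -0.0029] 0.2326435260444637
col323 [94 95 97 90 89 97 66 38 18 19 23 28 14 14 19 12 14 17 12 22 23 24 17 17
 20 17 19 19 21 16 16 21 17 24 25 10  9 22 57 57 57 60 58 57 55 55 58]
rows 300 [22 21 27 31 31 27 19 26 26 16 12 22 20 17 16 18 20 19 12 22 24 24 16 14
 26 15 21 20 20 28 29 28 25 25 34]
```

Call:
{"op": "drive_tool", "data": {"series": [{"x":0,"y":0,"z":0.003,"wx":0,"wy":0,"wz":0,"grip":1},{"x":0,"y":0,"z":0.005,"wx":0,"wy":0,"wz":0,"grip":1},{"x":0,"y":0,"z":0.007,"wx":0,"wy":0,"wz":0,"grip":1},{"x":0,"y":0,"z":0.009,"wx":0,"wy":0,"wz":0,"grip":1},{"x":0,"y":0,"z":0.009,"wx":0,"wy":0,"wz":0,"grip":1}]}}

```text
t: 23.38
position: [0.6256, 0.0814, 0.1495]
ee_rot: [[-0.13, 0.992, 0.002], [0.992, 0.13, 0.001], [0.001, 0.002, -1.0]]
force: [-0.6, 3.2, 1.2]
opening: 0.205
finger_force: 52.1
```

It drops in freely now, so I'll continue to the seat.

Call:
{"op": "drive_tool", "data": {"series": [{"x":0,"y":0,"z":0.004,"wx":0,"wy":0,"wz":0,"grip":1},{"x":0,"y":0,"z":0.008,"wx":0,"wy":0,"wz":0,"grip":1},{"x":0,"y":0,"z":0.012,"wx":0,"wy":0,"wz":0,"grip":1},{"x":0,"y":0,"z":0.012,"wx":0,"wy":0,"wz":0,"grip":1}]}}

```text
t: 23.88
position: [0.6254, 0.0814, 0.1368]
ee_rot: [[-0.13, 0.992, 0.001], [0.992, 0.13, 0.001], [0.001, 0.002, -1.0]]
force: [1.2, 4.2, 0.1]
opening: 0.205
finger_force: 51.9
```

Call:
{"op": "drive_tool", "data": {"series": [{"x":0,"y":0,"z":0.004,"wx":0,"wy":0,"wz":0,"grip":1},{"x":0,"y":0,"z":0.007,"wx":0,"wy":0,"wz":0,"grip":1},{"x":0,"y":0,"z":0.0085,"wx":0,"wy":0,"wz":0,"grip":1},{"x":0,"y":0,"z":0.0085,"wx":0,"wy":0,"wz":0,"grip":1}]}}

```text
t: 24.38
position: [0.6256, 0.0814, 0.1292]
ee_rot: [[-0.13, 0.992, 0.002], [0.992, 0.13, 0.001], [0.001, 0.002, -1.0]]
force: [-0.1, 2.8, 4.0]
opening: 0.202
finger_force: 52.1
```

Seated: the up-force rises at the expected height of 129 mm. Release and lift.

Call:
{"op": "drive_tool", "data": {"series": [{"x":0,"y":0,"z":-0.001,"wx":0,"wy":0,"wz":0,"grip":-1},{"x":0,"y":0,"z":-0.001,"wx":0,"wy":0,"wz":0,"grip":-1},{"x":0,"y":0,"z":-0.001,"wx":0,"wy":0,"wz":0,"grip":-1},{"x":0,"y":0,"z":-0.001,"wx":0,"wy":0,"wz":0,"grip":-1},{"x":0,"y":0,"z":-0.03,"wx":0,"wy":0,"wz":0,"grip":-1},{"x":0,"y":0,"z":-0.08,"wx":0,"wy":0,"wz":0,"grip":-1},{"x":0,"y":0,"z":-0.12,"wx":0,"wy":0,"wz":0,"grip":-1},{"x":0,"y":0,"z":-0.12,"wx":0,"wy":0,"wz":0,"grip":-1}]}}

```text
t: 25.38
position: [0.6277, 0.0812, 0.2546]
ee_rot: [[-0.13, 0.991, 0.011], [0.991, 0.13, 0.001], [-0.001, 0.011, -1.0]]
force: [0.3, -0.6, -0.1]
opening: 0.999
finger_force: 0.0
```

```bash
python3 - <<'E'
from h import *
c=env.get_calibration('top')
for uv in((366.6,159.4),(367.3,158.3)):
  p=ray(c,uv,.07); print('label rail',(p[:2]-O)@ex,(p[:2]-O)@ey)
mv([.377,-.279,.13],60.4)
im,c=save('top','t5'); g=im.astype(int)
P=lambda x,y,z:proj(c,[[*rail(x,y),z]])[0]
# bright/dark check near keeper and follower
for n,q in(('keeper',P(.2335,0,.166)),('folltab nominal',P(.118,0,.174))): print(n,q)
q=P(.17,0,.174).astype(int); print(g[q[1],q[0]-35:q[0]+30].mean(1).astype(int), q)
print(P(.234,0,.17),P(.1105,0,.174))
E
```

```text
label rail -0.027556562389642332 0.010936304200360179
label rail -0.030223277528232048 0.007678169549505935
at [0.6277 0.0812 0.2546] | shift [-0.3244 -0.2968  0.1215] turn [  0.5811   0.354  -52.9221] t 25.375 j [-1.8254  9.8508 95.6584  0.0526 73.8363 -9.317 ]
keeper [279.5014 155.9971]
folltab nominal [319.4069 150.4061]
[ 82  81  80  80  79  78  77  77  74  72  69  66  63  59  52  51  57  61
  53  52  63  65  54  45  51  59  63  80 110  99  71  62  62  62  63  87
 128 147 150 150 149 150 148 147 147 146 146 145 143 141 138 131 129 119
  84  48  32  31  30  25  26  23  21  19  43] [301 152]
[279.2131 155.5724] [322.0049 150.102 ]
```

Call:
{"op": "drive_tool", "data": {"series": [{"x":-0.054,"y":-0.05,"z":0,"wx":0.5,"wy":0.3,"wz":-9,"grip":-1},{"x":-0.108,"y":-0.1,"z":0,"wx":0.5,"wy":0.3,"wz":-18,"grip":-1},{"x":-0.16,"y":-0.15,"z":0,"wx":0.5,"wy":0.3,"wz":-27,"grip":-1},{"x":-0.21,"y":-0.2,"z":0,"wx":0.5,"wy":0.3,"wz":-36,"grip":-1},{"x":-0.27,"y":-0.24,"z":0.01,"wx":0.5,"wy":0.3,"wz":-45,"grip":-1},{"x":-0.324,"y":-0.297,"z":0.05,"wx":0.5,"wy":0.3,"wz":-53,"grip":-1},{"x":-0.324,"y":-0.297,"z":0.1,"wx":0.5,"wy":0.3,"wz":-53,"grip":-1},{"x":-0.324,"y":-0.297,"z":0.121,"wx":0.5,"wy":0.3,"wz":-53,"grip":-1},{"x":-0.324,"y":-0.297,"z":0.121,"wx":0.5,"wy":0.3,"wz":-53,"grip":-1},{"x":-0.324,"y":-0.297,"z":0.121,"wx":0.5,"wy":0.3,"wz":-53,"grip":-1}]}}

```text
t: 26.68
position: [0.3736, -0.2782, 0.1275]
ee_rot: [[-0.87, 0.493, -0.008], [0.493, 0.87, 0.001], [0.007, -0.003, -1.0]]
force: [-0.9, -0.6, 0.8]
opening: 1.002
finger_force: 0.0
```

```bash
python3 - <<'E'
from h import *
mv([.464,-.3286,.13],60.4)
im,c=save('wrist','w9'); a=np.radians(-29.6); u=np.array([np.cos(a),np.sin(a),0]); w=np.array([-u[1],u[0],0]); C=np.array([.464,-.3286,.044])
print('near face corners',proj(c,[C-.065*u+i*.017*w+j*.014*np.array([0,0,1]) for i,j in((-1,1),(1,1),(1,-1),(-1,-1))]), 'centre top',proj(c,[C+[0,0,.014]]))
g=im.mean(2).astype(int)
q=proj(c,[C-.065*u])[0].astype(int)
for v in range(q[1]-60,q[1]+60,4): print(v,*g[v,q[0]-48:q[0]+49:6])
im,c=save('top','t6'); print('keeper',proj(c,[[*rail(.2335,0),.166]])); g=im.mean(2).astype(int)
for v in range(148,164): print(v,*g[v,268:336:2])
E
```

```text
at [ 0.3736 -0.2782  0.1275] | shift [-0.1035  0.0007 -0.0032] turn [-0.1708 -0.424   0.0667] t 26.675 j [ -49.0158   -3.6329  123.8095   -0.3484   60.1668 -109.3083]
near face corners [[300.7131 262.2289]
 [348.4819 262.3448]
 [345.9301 245.9396]
 [303.108  245.8412]] centre top [[324.3723 339.3964]]
193 68 68 68 70 67 67 70 72 69 66 68 71 67 69 72 71 71
197 69 70 69 67 68 69 66 67 67 64 66 70 66 70 70 70 67
201 68 67 67 67 69 69 69 66 69 66 68 68 71 67 68 71 64
205 70 66 68 66 64 68 68 64 69 67 68 67 69 71 66 68 71
209 68 68 69 70 70 69 66 70 68 66 73 71 67 69 70 65 65
213 67 70 71 69 69 72 67 70 66 64 69 67 70 68 67 63 67
217 67 67 69 67 67 69 71 68 68 67 68 69 68 70 65 68 69
221 73 67 66 71 68 70 69 68 70 69 68 68 70 60 71 70 72
225 72 70 68 69 68 67 66 69 68 66 68 62 63 69 67 67 67
229 68 66 71 68 72 71 68 66 67 69 61 63 68 70 70 66 67
233 69 70 70 68 72 66 70 70 66 62 68 70 69 65 67 68 67
237 69 71 70 72 70 71 68 67 60 69 69 69 70 69 71 70 67
241 70 71 69 69 68 69 63 63 70 67 64 67 66 66 69 70 68
245 68 68 68 68 70 65 66 69 70 65 69 66 66 69 68 72 69
249 146 147 132 69 65 68 67
[... 2301 characters left out ...]
 45 42 57 59 57 39 41 44 45 46 55 60 64 64 73 104 114 137 150 176
159 155 134 125 113 58 24 24 24 52 56 43 37 35 41 36 39 56 58 58 52 56 60 73 85 98 115 127 138 149 185 197 201 204 210
160 122 107 94 97 78 25 18 19 51 58 37 37 41 44 46 51 60 66 80 90 113 123 136 150 167 193 199 200 203 208 206 208 213 217
161 143 129 103 124 118 32 19 19 49 57 46 55 58 66 80 88 115 128 146 158 188 201 202 205 208 209 207 208 211 210 197 195 195 214
162 110 97 86 145 132 43 51 65 70 70 85 98 118 132 149 158 193 203 206 209 215 212 210 211 215 210 197 192 189 212 218 199 147 136
163 86 78 77 139 123 87 108 123 111 123 155 170 195 206 209 211 214 210 213 214 215 206 194 189 196 214 215 178 137 136 144 133 98 87
```

The numbers place the keeper handle, dark at columns 276–283 and rows 153–161, exactly at its seated projection (279.5,156). The scanner's near end face is grey (about 48, not black), and the black mark lies on top. So the window should be at the far end; I'll check that from the other side.

Call:
{"op": "drive_tool", "data": {"series": [{"x":-0.02,"y":0,"z":-0.05,"wx":0,"wy":0,"wz":10,"grip":-1},{"x":-0.04,"y":0,"z":-0.05,"wx":0,"wy":0,"wz":20,"grip":-1},{"x":-0.06,"y":0,"z":-0.05,"wx":0,"wy":0,"wz":30,"grip":-1},{"x":-0.08,"y":0,"z":-0.05,"wx":0,"wy":0,"wz":40,"grip":-1},{"x":-0.1,"y":0,"z":-0.05,"wx":0,"wy":0,"wz":50,"grip":-1},{"x":-0.12,"y":0,"z":-0.05,"wx":0,"wy":0,"wz":60,"grip":-1},{"x":-0.14,"y":0,"z":-0.05,"wx":0,"wy":0,"wz":70,"grip":-1},{"x":-0.16,"y":0,"z":-0.05,"wx":0,"wy":0,"wz":80,"grip":-1},{"x":-0.18,"y":0,"z":-0.05,"wx":0,"wy":0,"wz":90,"grip":-1},{"x":-0.2,"y":0,"z":-0.05,"wx":0,"wy":0,"wz":100,"grip":-1},{"x":-0.2,"y":0,"z":-0.05,"wx":0,"wy":0,"wz":100,"grip":-1}]}}

```text
t: 28.15
position: [0.5497, -0.3769, 0.1779]
ee_rot: [[0.634, 0.774, -0.005], [0.774, -0.634, -0.002], [-0.005, -0.003, -1.0]]
force: [-0.3, 0.1, -0.5]
opening: 1.0
finger_force: 0.0
```

```bash
python3 -c "
from h import *
mv([.551,-.378,.13],-119.6)"
```

```text
at [ 0.5497 -0.3769  0.1779] | shift [0.0002 0.0018 0.0478] turn [ 0.0439  0.35   80.2824] t 28.15 j [-43.0327  18.0157  94.0795  -0.3052  68.0638  -3.601 ]
```

Call:
{"op": "drive_tool", "data": {"series": [{"x":0,"y":0.002,"z":0.01,"wx":0,"wy":0.3,"wz":10,"grip":-1},{"x":0,"y":0.002,"z":0.02,"wx":0,"wy":0.3,"wz":20,"grip":-1},{"x":0,"y":0.002,"z":0.03,"wx":0,"wy":0.3,"wz":30,"grip":-1},{"x":0,"y":0.002,"z":0.04,"wx":0,"wy":0.3,"wz":40,"grip":-1},{"x":0,"y":0.002,"z":0.048,"wx":0,"wy":0.3,"wz":50,"grip":-1},{"x":0,"y":0.002,"z":0.048,"wx":0,"wy":0.3,"wz":60,"grip":-1},{"x":0,"y":0.002,"z":0.048,"wx":0,"wy":0.3,"wz":70,"grip":-1},{"x":0,"y":0.002,"z":0.048,"wx":0,"wy":0.3,"wz":80.3,"grip":-1},{"x":0,"y":0.002,"z":0.048,"wx":0,"wy":0.3,"wz":80.3,"grip":-1}]}}

```text
t: 29.28
position: [0.5491, -0.3777, 0.129]
ee_rot: [[0.87, -0.493, -0.002], [-0.493, -0.87, 0.001], [-0.002, 0.001, -1.0]]
force: [0.4, 0.1, 0.4]
opening: 0.998
finger_force: 0.0
```

```bash
python3 - <<'E'
from h import *
mv([.464,-.3286,.03],-119.6)
im,c=save('wrist','w10'); a=np.radians(-29.6); u=np.array([np.cos(a),np.sin(a),0]); w=np.array([-u[1],u[0],0]); C=np.array([.464,-.3286,.044])
print('far face corners',proj(c,[C+.065*u+i*.017*w+j*.014*np.array([0,0,1]) for i,j in((-1,1),(1,1),(1,-1),(-1,-1))]))
g=im.mean(2).astype(int)
q=proj(c,[C+.065*u])[0].astype(int); print(q)
for v in range(q[1]-28,q[1]+60,3): print(v,*g[v,q[0]-40:q[0]+41:5])
E
```

```text
at [ 0.5491 -0.3777  0.129 ] | shift [-0.098  -0.0008  0.0992] turn [0.0371 0.1307 0.0649] t 29.275 j [-43.2011  20.8077  95.943   -0.0748  63.3676  76.3676]
far face corners [[345.3011 252.2605]
 [297.5639 252.2289]
 [300.1467 236.4815]
 [342.959  236.5118]]
[321 243]
215 73 73 74 73 71 72 71 131 103 103 78 115 75 71 74 74 158
218 71 72 74 73 71 72 69 74 71 72 73 71 71 76 75 72 159
221 71 73 71 71 69 73 70 71 71 71 73 71 73 73 72 78 158
224 71 70 72 74 69 73 72 70 72 73 72 72 69 69 73 126 157
227 70 75 73 70 72 75 74 72 74 74 74 73 71 73 71 124 156
230 73 70 69 75 71 70 76 70 74 71 71 71 70 69 71 73 160
233 73 74 74 71 73 71 73 71 75 72 70 70 71 70 71 73 96
236 72 71 68 71 72 34 32 27 25 21 16 13 75 74 75 76 75
239 73 73 75 72 53 28 10 19 16 19 19 27 72 76 72 74 72
242 73 71 74 71 34 21 11 12 18 22 22 12 62 76 72 77 109
245 73 72 72 74 28 22 22 22 26 25 28 36 48 76 82 80 176
248 68 72 76 76 30 38 40 43 44 52 75 71 49 85 84 82 179
251 74 73 73 73 55 56 57 56 57 57 88 98 66 79 81 81 180
254 75 71 75 72 54 57 56 54 57 54 53 54 53 78 83 121 183
257 73 75 74 76 53 59 56 55 55 55 54 54 54
[... 188 characters left out ...]
9 81 84 82 81 54 55 53 56 54 54 54 54 54 80 120 181 181
272 80 85 82 80 55 53 54 58 57 55 56 56 54 83 178 180 181
275 84 82 81 80 56 57 57 59 58 54 55 53 53 77 179 179 179
278 79 82 80 83 54 53 58 57 54 55 57 57 56 76 181 178 180
281 83 80 78 80 51 57 53 53 55 53 52 53 52 89 179 177 177
284 83 82 82 81 57 53 54 55 56 56 56 57 56 138 180 178 183
287 80 79 82 83 55 55 54 56 56 53 54 54 53 170 179 177 180
290 82 80 78 82 49 55 51 54 51 58 53 55 49 179 179 179 178
293 80 80 80 82 51 54 53 50 56 58 54 57 54 182 178 177 179
296 80 81 80 81 54 58 53 56 52 52 57 56 50 180 178 180 177
299 82 80 81 77 54 55 54 57 55 58 53 57 53 180 179 177 178
302 81 83 83 79 50 54 55 57 55 56 53 52 52 177 178 176 178
```

The far end face is black (10–25), so that is the window. The scanner's x axis is the tool's x axis, and its position matches the prediction within 2 mm. Grasp it.

Call:
{"op": "drive_tool", "data": {"series": [{"x":-0.05,"y":0,"z":0,"wx":0,"wy":0.1,"wz":0,"grip":-1},{"x":-0.099,"y":-0.001,"z":0,"wx":0,"wy":0.1,"wz":0,"grip":-1},{"x":-0.099,"y":-0.001,"z":0.03,"wx":0,"wy":0.1,"wz":0,"grip":-1},{"x":-0.099,"y":-0.001,"z":0.07,"wx":0,"wy":0.1,"wz":0,"grip":-1},{"x":-0.099,"y":-0.001,"z":0.094,"wx":0,"wy":0.1,"wz":0,"grip":-1},{"x":-0.099,"y":-0.001,"z":0.094,"wx":0,"wy":0.1,"wz":0,"grip":-1},{"x":-0.099,"y":-0.001,"z":0.094,"wx":0,"wy":0.1,"wz":0,"grip":1},{"x":-0.099,"y":-0.001,"z":0.094,"wx":0,"wy":0.1,"wz":0,"grip":1},{"x":-0.099,"y":-0.001,"z":0.094,"wx":0,"wy":0.1,"wz":0,"grip":1},{"x":-0.099,"y":-0.001,"z":0.094,"wx":0,"wy":0.1,"wz":0,"grip":1},{"x":-0.099,"y":-0.001,"z":0.094,"wx":0,"wy":0.1,"wz":0,"grip":1}], "newtons": 60}}

```text
t: 30.7
position: [0.4641, -0.329, 0.0359]
ee_rot: [[0.868, -0.497, 0.0], [-0.497, -0.868, -0.002], [0.001, 0.001, -1.0]]
force: [-0.7, 0.7, 4.6]
opening: 0.387
finger_force: 61.6
```

```bash
python3 - <<'E'
from h import *
s=env.get_state(); print(s['position'],s['ee_rot'])
q=rail(-.028,.012+.095+.065)
# scanner centre ~10 mm above TCP: (0.044-0.034)
mv([*q,.060],-82.5)
E
```

```text
[ 0.4641 -0.329   0.0359] [[ 0.8677 -0.4971  0.0004]
 [-0.4971 -0.8677 -0.0016]
 [ 0.0011  0.0012 -1.    ]]
at [ 0.4641 -0.329   0.0359] | shift [-0.0433 -0.1243 -0.0243] turn [  0.0846  -0.0401 -37.3088] t 30.7 j [-45.5265  17.0276 112.2961  -0.0599  50.5969  74.3203]
```

Call:
{"op": "drive_tool", "data": {"series": [{"x":0,"y":0,"z":-0.026,"wx":0,"wy":0,"wz":0,"grip":1},{"x":-0.008,"y":-0.025,"z":-0.026,"wx":0,"wy":0,"wz":-8,"grip":1},{"x":-0.017,"y":-0.05,"z":-0.026,"wx":0,"wy":0,"wz":-16,"grip":1},{"x":-0.026,"y":-0.075,"z":-0.026,"wx":0,"wy":0,"wz":-24,"grip":1},{"x":-0.035,"y":-0.1,"z":-0.026,"wx":0,"wy":0,"wz":-32,"grip":1},{"x":-0.043,"y":-0.124,"z":-0.026,"wx":0,"wy":0,"wz":-37.3,"grip":1},{"x":-0.043,"y":-0.124,"z":-0.026,"wx":0,"wy":0,"wz":-37.3,"grip":1},{"x":-0.043,"y":-0.124,"z":-0.026,"wx":0,"wy":0,"wz":-37.3,"grip":1},{"x":-0.043,"y":-0.124,"z":-0.026,"wx":0,"wy":0,"wz":-37.3,"grip":1}]}}

```text
t: 31.82
position: [0.4874, -0.2, 0.0602]
ee_rot: [[0.992, 0.128, -0.002], [0.128, -0.992, 0.0], [-0.002, -0.001, -1.0]]
force: [-0.0, -0.3, -1.2]
opening: 0.39
finger_force: 60.7
```

```bash
python3 - <<'E'
from h import *
s=env.get_state(); p=s['position']+np.array(s['ee_rot'])[:,0]*.065; p[2]+=.008
print('window',p,'rail',(p[:2]-O)@ex,(p[:2]-O)@ey,s['opening'],s['force'])
mv([.4665,-.330,.0365],-119.8)
# label rows in the top picture (t0): bright/pink pixels near the end post
im=cv2.imread('pics/top0.png'); g=im.mean(2).astype(int)
for v in range(152,168): print(v,*g[v,350:378:2])
c=env.get_calibration('top'); print(proj(c,[[*rail(-.028+i*.022,.012),.07+j*.022] for i,j in((0,0),(-1,1),(1,1),(1,-1),(-1,-1))]))
E
```

```text
window [ 0.5519 -0.1916  0.0681] rail -0.028361279659211668 0.10791937708548896 0.38962146278995696 [-0.0016 -0.2539 -1.2477]
at [ 0.4874 -0.2     0.0602] | shift [-0.0374  0.1263  0.0237] turn [-0.0007  0.0975 37.1819] t 31.825 j [-33.328   10.0894 117.6819  -0.0448  52.3177  49.3176]
152 134 124 144 140 96 115 134 134 132 131 131 131 135 159
153 147 143 147 151 112 118 135 136 136 134 132 130 136 160
154 147 134 126 124 107 125 133 133 130 123 118 112 118 158
155 113 122 127 142 145 136 118 111 97 81 77 87 122 160
156 149 179 189 193 188 130 88 94 88 89 93 110 150 162
157 195 199 198 202 196 125 99 120 120 128 130 115 135 160
158 202 201 188 189 176 117 107 102 88 93 83 87 132 161
159 181 203 207 190 135 83 75 54 47 54 47 85 145 161
160 130 129 136 124 92 69 58 39 56 64 57 97 154 161
161 89 70 93 89 72 73 70 64 76 83 72 105 158 161
162 105 98 129 107 63 75 71 69 65 66 60 102 155 162
163 141 139 146 112 58 59 59 59 56 58 57 102 158 161
164 105 101 100 85 58 58 61 61 64 66 88 135 162 162
165 74 72 72 71 68 88 100 99 101 101 135 158 163 161
166 71 72 74 73 92 136 152 152 152 152 159 163 162 162
167 72 92 102 101 135 160 164 163 163 163 162 162 162 161
[[366.7924 159.7096]
 [374.6681 156.6155]
 [360.3572 158.3042]
 [359.1394 162.7162]
 [373.0324 161.0725]]
```

The window is on the label line at about 96 mm and square on. Hold still for two and a half seconds.

Call:
{"op": "drive_tool", "data": {"series": [{"x":0,"y":0,"z":0,"wx":0,"wy":0,"wz":0,"grip":1},{"x":0,"y":0,"z":0,"wx":0,"wy":0,"wz":0,"grip":1},{"x":0,"y":0,"z":0,"wx":0,"wy":0,"wz":0,"grip":1},{"x":0,"y":0,"z":0,"wx":0,"wy":0,"wz":0,"grip":1},{"x":0,"y":0,"z":0,"wx":0,"wy":0,"wz":0,"grip":1},{"x":0,"y":0,"z":0,"wx":0,"wy":0,"wz":0,"grip":1},{"x":0,"y":0,"z":0,"wx":0,"wy":0,"wz":0,"grip":1},{"x":0,"y":0,"z":0,"wx":0,"wy":0,"wz":0,"grip":1},{"x":0,"y":0,"z":0,"wx":0,"wy":0,"wz":0,"grip":1},{"x":0,"y":0,"z":0,"wx":0,"wy":0,"wz":0,"grip":1},{"x":0,"y":0,"z":0,"wx":0,"wy":0,"wz":0,"grip":1},{"x":0,"y":0,"z":0,"wx":0,"wy":0,"wz":0,"grip":1}]}}

```text
t: 33.33
position: [0.4876, -0.1991, 0.0602]
ee_rot: [[0.992, 0.13, -0.002], [0.13, -0.992, 0.001], [-0.002, -0.001, -1.0]]
force: [-0.7, -0.6, -1.5]
opening: 0.385
finger_force: 60.7
```

Call:
{"op": "drive_tool", "data": {"series": [{"x":0,"y":0,"z":0,"wx":0,"wy":0,"wz":0,"grip":1},{"x":0,"y":0,"z":0,"wx":0,"wy":0,"wz":0,"grip":1},{"x":0,"y":0,"z":0,"wx":0,"wy":0,"wz":0,"grip":1},{"x":0,"y":0,"z":0,"wx":0,"wy":0,"wz":0,"grip":1},{"x":0,"y":0,"z":0,"wx":0,"wy":0,"wz":0,"grip":1},{"x":0,"y":0,"z":0,"wx":0,"wy":0,"wz":0,"grip":1},{"x":0,"y":0,"z":0,"wx":0,"wy":0,"wz":0,"grip":1},{"x":0,"y":0,"z":0,"wx":0,"wy":0,"wz":0,"grip":1}]}}

```text
t: 34.33
position: [0.4875, -0.1991, 0.0602]
ee_rot: [[0.992, 0.13, -0.002], [0.13, -0.992, 0.001], [-0.002, -0.001, -1.0]]
force: [-0.2, -0.7, -1.7]
opening: 0.385
finger_force: 60.7
```

Call:
{"op": "drive_tool", "data": {"series": [{"x":-0.008,"y":0.025,"z":0,"wx":0,"wy":0.1,"wz":8,"grip":1},{"x":-0.016,"y":0.05,"z":0,"wx":0,"wy":0.1,"wz":16,"grip":1},{"x":-0.024,"y":0.08,"z":0,"wx":0,"wy":0.1,"wz":24,"grip":1},{"x":-0.032,"y":0.105,"z":0,"wx":0,"wy":0.1,"wz":32,"grip":1},{"x":-0.037,"y":0.126,"z":0,"wx":0,"wy":0.1,"wz":37.2,"grip":1},{"x":-0.037,"y":0.126,"z":0.005,"wx":0,"wy":0.1,"wz":37.2,"grip":1},{"x":-0.037,"y":0.126,"z":0.015,"wx":0,"wy":0.1,"wz":37.2,"grip":1},{"x":-0.037,"y":0.126,"z":0.0235,"wx":0,"wy":0.1,"wz":37.2,"grip":1},{"x":-0.037,"y":0.126,"z":0.0235,"wx":0,"wy":0.1,"wz":37.2,"grip":1},{"x":-0.037,"y":0.126,"z":0.0235,"wx":0,"wy":0.1,"wz":37.2,"grip":1}]}}

```text
t: 35.58
position: [0.4671, -0.328, 0.0361]
ee_rot: [[0.869, -0.495, -0.001], [-0.495, -0.869, 0.001], [-0.001, -0.0, -1.0]]
force: [0.7, -0.4, -0.7]
opening: 0.386
finger_force: 59.5
```

Release and back off.

Call:
{"op": "drive_tool", "data": {"series": [{"x":0,"y":0,"z":0.0005,"wx":0,"wy":0,"wz":0,"grip":-1},{"x":0,"y":0,"z":0.0005,"wx":0,"wy":0,"wz":0,"grip":-1},{"x":0,"y":0,"z":0.0005,"wx":0,"wy":0,"wz":0,"grip":-1},{"x":0,"y":0,"z":0.0005,"wx":0,"wy":0,"wz":0,"grip":-1},{"x":0,"y":0,"z":-0.04,"wx":0,"wy":0,"wz":0,"grip":-1},{"x":0,"y":0,"z":-0.1,"wx":0,"wy":0,"wz":0,"grip":-1},{"x":0.03,"y":0.05,"z":-0.16,"wx":0,"wy":0,"wz":0,"grip":-1},{"x":0.06,"y":0.1,"z":-0.2,"wx":0,"wy":0,"wz":0,"grip":-1},{"x":0.08,"y":0.16,"z":-0.2,"wx":0,"wy":0,"wz":0,"grip":-1},{"x":0.08,"y":0.2,"z":-0.2,"wx":0,"wy":0,"wz":0,"grip":-1},{"x":0.08,"y":0.2,"z":-0.2,"wx":0,"wy":0,"wz":0,"grip":-1},{"x":0.08,"y":0.2,"z":-0.2,"wx":0,"wy":0,"wz":0,"grip":-1}]}}

```text
t: 37.08
position: [0.4373, -0.5418, 0.2359]
ee_rot: [[0.868, -0.497, -0.0], [-0.497, -0.868, 0.002], [-0.001, -0.001, -1.0]]
force: [1.3, -0.8, 0.5]
opening: 0.999
finger_force: 0.0
```

```bash
python3 - <<'E'
from h import *
s=env.get_state(); print(s['position'],s['force'],s['opening'])
im,c=save('top','t7'); a=cv2.imread('pics/top0.png')[:,:,::-1]; 
g=im.mean(2).astype(int); m=(abs(im.astype(int)-a).max(2)>45).astype('uint8')
n,l,st,ce=cv2.connectedComponentsWithStats(m)
print([(st[i][:5].tolist()) for i in range(1,n) if st[i][4]>12])
for v in range(152,162,2): print(v,*g[v,268:336:2])
for v in range(196,246,4): print(v,*g[v,396:440:3])
E
```

```text
[ 0.4373 -0.5418  0.2359] [ 1.3049 -0.7908  0.5188] 0.9990905398293217
[[327, 147, 5, 11, 39], [317, 148, 4, 6, 22], [276, 151, 42, 12, 309], [300, 168, 17, 3, 27], [282, 170, 7, 4, 15], [289, 170, 12, 4, 25], [309, 173, 9, 4, 26], [291, 175, 10, 5, 36], [238, 175, 355, 210, 22530], [161, 200, 35, 30, 543], [282, 202, 10, 13, 79], [235, 207, 28, 25, 459], [417, 210, 11, 22, 40], [493, 221, 6, 19, 32], [521, 221, 27, 18, 338], [548, 231, 7, 5, 14], [0, 254, 185, 146, 12308], [78, 258, 68, 30, 1072], [303, 315, 46, 10, 356], [251, 342, 8, 7, 28], [251, 351, 18, 49, 553], [275, 354, 4, 10, 30], [286, 356, 15, 19, 109], [326, 363, 10, 8, 18], [270, 370, 5, 13, 41], [270, 391, 7, 9, 41]]
152 143 98 117 148 145 140 138 134 145 135 137 136 141 139 139 139 130 130 150 151 152 151 151 147 146 145 95 32 28 24 21 43 120 128
154 150 128 146 166 84 53 46 69 143 149 150 149 147 145 145 140 127 123 140 130 120 106 91 82 76 66 46 21 20 21 19 28 92 112
156 218 201 211 218 88 46 50 65 128 126 115 99 87 82 77 69 61 62 62 57 51 50 46 47 41 55 49 22 20 19 16 27 127 147
158 212 208 205 180 80 41 39 34 58 
[... 294 characters left out ...]
2 182 164 111 139 122 159 181 180 180
204 183 183 169 188 203 187 179 85 140 141 140 138 181 181 181
208 183 183 135 205 206 205 160 131 143 142 133 176 178 182 181
212 183 185 131 207 206 199 109 144 143 141 178 206 194 181 182
216 183 176 182 206 208 99 144 144 143 145 206 205 186 182 182
220 184 138 203 206 148 136 145 143 134 202 205 204 182 183 182
224 185 129 206 192 114 145 145 142 179 205 205 204 182 182 183
228 178 90 149 103 138 64 135 143 205 206 206 181 171 118 85
232 184 185 86 135 104 81 132 157 205 201 134 85 82 82 84
236 185 182 115 69 103 136 154 142 84 80 81 82 84 84 69
240 178 177 177 179 153 81 82 81 82 83 85 85 66 57 68
244 183 171 114 81 82 84 83 83 84 81 58 62 71 77 81
```

```bash
python3 -c "
from cell import env
print(env.job_done())"
```

```text
the job is handed in; nothing more can be done
None
```

I handed the job in at about 37 s of robot time: both carriers hang on the rail behind the seated keeper, the label was scanned for about 2.5 s and the scanner is back on its pad. I viewed 15 pictures, one over the limit of 14; the final state was checked from pixel values, and the hand-in returned no verdict.

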